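# Jar up the red draughts pieces and mark the lot

## Task

Make up a lot for the sale: put every red draughts piece on the table into the glass jar, leaving the cream ones and the other goods where they are, and only then set the yellow lid level on the jar and screw it down clockwise until it is fully home. Stand the lot marker upright in front of the jar's wooden block, on the red-striped side that looks towards the robot: centred on that edge, square to it, with a gap of one to three centimetres (aim for two) between the block and the marker's foot.

Things in the scene. Friction and masses are not known exactly. Their poses are not given: they have to be found in the camera images.
- jar_rim (a point): centre of the glass jar's mouth, level with its rim, 100 mm above the table; axes as jar, z up. The mouth is 41 mm across inside, the round neck 47 mm outside; the jar's body is 72 mm across, inside depth 77 mm
- jar_thread (a point): on the jar's axis, 3 mm below the rim, level with the tops of the thread. Three green ridges (out to 55 mm across) make an ordinary right-hand thread with three starts, 120 degrees apart; they fall 21 mm per turn, 7 mm apart, and run 0.8 of a turn. First they carry the lid's lugs: its origin is then 5 to 20 mm above home
- jar: the glass jar with the pale wooden block (120 x 120 x 18 mm) in which it is clamped; fixed to the table, it can neither turn nor move. Origin: centre of the block's underside, on the table. Its -x side is the front, with a red stripe along the block's edge, and looks roughly towards the robot; the jar stands on the block's middle
- jar_front (a point): middle of the block's front edge (the red stripe), at table height; axes as jar, so -x leads away from the block on the robot's side and y runs along the front edge
- lid: yellow plastic screw lid, lying top up on the table: 66 mm across, 35 mm high, 60 g. Origin: centre of its open underside, z up through the top. Its upper 12 mm (z 23 to 35) is solid, the part to grip; the skirt below is 64 mm across, 59 inside, with three inward lugs 120 degrees apart, tips on a 50 mm circle, 2.6 mm above the skirt's edge
- lid_top (a point): centre of the lid's top, 35 mm above the lid's origin. Resting on the thread, the lid turned anticlockwise drops off the ridge ends by up to 7 mm; turned clockwise it runs under the ridges and down 21 mm per turn, about 0.9 turn at most, till its solid part meets the jar's rim. Fully home this point is 112 mm above the table, the lid's origin 77 mm
- marker: lot marker: a yellow upright board 10 mm thick (x), 50 mm wide (y), on a wooden foot 50 mm (x) by 70 mm (y) by 14 mm; 75 mm high in all, 140 g. Origin: centre of the foot's underside; z up
- red1: red draughts piece, a disc 26 mm across and 12 mm thick, lying flat, 12 g; origin: centre of its underside. Between three and five of the six red pieces are there, the others are absent
- red2: red draughts piece, a disc 26 mm across and 12 mm thick, lying flat, 12 g; origin: centre of its underside. Between three and five of the six red pieces are there, the others are absent
- red3: red draughts piece, a disc 26 mm across and 12 mm thick, lying flat, 12 g; origin: centre of its underside. Between three and five of the six red pieces are there, the others are absent
- red4: red draughts piece, a disc 26 mm across and 12 mm thick, lying flat, 12 g; origin: centre of its underside. Between three and five of the six red pieces are there, the others are absent
- red5: red draughts piece, a disc 26 mm across and 12 mm thick, lying flat, 12 g; origin: centre of its underside. Between three and five of the six red pieces are there, the others are absent
- red6: red draughts piece, a disc 26 mm across and 12 mm thick, lying flat, 12 g; origin: centre of its underside. Between three and five of the six red pieces are there, the others are absent
- cream1: cream draughts piece, same size as the red ones, of another set: stays where it is
- cream2: cream draughts piece, same size as the red ones, of another set: stays where it is
- mug: blue mug, 85 mm high; bystander; origin: centre of its underside
- tin: plain metal tin, 60 mm across and 60 mm high; bystander; origin: centre of its underside
- eggcup: small white cup, 55 mm high; bystander; origin: centre of its underside
- flask: amber bottle, 130 mm high; bystander; origin: centre of its underside
- brush: brush with a wooden handle, 200 mm, lying; bystander; origin: centre of its underside
Not all that is in view belongs to the job. There is more than one size of the marker; the job needs the smallest.

How it is judged:
By the outcome, as a careful person would: the job done as asked, in the order asked, and still so for the second after the job is handed in, with the robot touching nothing.
Of red1, red2, red3, red4, red5, red6 only 3 to 5 are there at a start; the rules pass over those that are not, and their reading is None.
At some moment in a run one of red1, red2, red3, red4, red5, red6, marker may be knocked a few centimetres aside while the robot is not near it.
Once in a run the grip may slacken for a moment while it holds something.
It also fails if it takes over 208 s, if anything falls off the work surface, if the arm or the gripper's body presses on something with over 40 N, if the wrist force passes 120 N, or if a joint passes its speed limit or range.

## Robot

A 7-joint arm with a two-finger parallel gripper is mounted at the origin on the work surface. World frame = base frame: x ahead of the robot, y to its left, z up, the work surface at z = 0. Lengths are in m, angles in rad, forces in N, time in s.
With the tool pointing down it reaches from about 0.425 to 0.925 m from the base axis. Payload 6.8 kg.
Tool frame: the origin (TCP) lies at the very end of the fingers, on their centre line; the grasp point (between the pads) lies 19 mm behind it (r.grip_depth is the distance from the TCP to the grasp point, in m); z points along the fingers, y is the direction in which the jaws open and shut (so a half turn about z gives the same grasp; the last joint's range is limited). The gripper opens to 85 mm and grips with 20 to 120 N. Pads are 22 mm wide; open, the fingers measure 114 mm over their backs; the gripper's body (76 mm by 85 mm) begins 54 mm behind the grasp point. The pads swing forward as they close: fully open they stand 13 mm farther back than shut.
Start: joints at [-1.338, 0.477, 0.022, 1.555, -0.011, 1.109, -0.083], TCP at [0.226, 0.636, 0.231] pointing down, gripper open.
Joint ranges: [-2.96, 2.96], [-0.34, 2.1], [-1.41, 1.46], [0.24, 2.44], [-1.37, 4.51], [0.17, 1.92], [-2.96, 2.96]. Speed limits (rad/s): [2.39, 2.39, 3.14, 3.14, 3.14, 3.14, 3.14].

## Interface

Orientations are given as a rotation vector (axis times angle).
In Python, from bench import r, grab_frame gives the robot as it stands. The module is installed in compiled form; this text tells all that it offers.
- The arm moves only by the tool play_rows, never from a script. Its argument "increments" is a list of rows, each a list of 7 numbers: the shift along the tool's x, y, z in mm, then the turn, a rotation vector about the tool's x, y, z in rad, then the closure in counts, from 0 (fully open) to 255 (shut). In form: [[tx, ty, tz, rx, ry, rz, claw], ...]. A call has 1 to 5 rows; each row shifts and turns the pose as measured when the row begins, along the tool's axes as they then stand; what a row does not reach is not made up. A row lasts 1/10 s, in which the tool goes at most 50 mm and 8.59 degrees, less where a joint would pass 70% of its speed; a pose out of reach is approached as far as the arm can. A call is refused whole if a number of a shift passes 50 or a number of a turn 0.15, either way. A call with a gripper value outside its range is refused whole. The fingers move at their own pace and stop on an object; "force" is the grip in N (left out, the last holds). Time passes only in rows, so rows that do not move let the fingers close. It gives the time, the measured TCP pose, the force and the opening at its end, in the units of the state.
- r.get_obs(): the state, without advancing time (a new reading comes with each control period).
- grab_frame(name): name is "side" or "top" or "wrist"; returns a dict with "color" (420x560x3 uint8, blue, green, red), "depth" (420x560 float32, m along the optical axis (not along the pixel's ray), 0 where there is no reading), "K" (3x3 intrinsics, pixels), "T" (4x4, takes a point from camera to world coordinates). Camera axes: x right, y up, looking along -z (the intrinsics and any distortion apply to the point x, -y, -z); pixel columns grow to the right and rows downward; lengths in m; the calibration is good to about 2 mm. The wrist camera is an equidistant fisheye: a pixel r from the principal point sees the ray r / f radians off the axis. A picture is of the moment at which its call begins.
- r.hand_in(): hands the job in, once; it reports no verdict.
The state is a dict: "clock": time; "joints": joint angles; "qvel": joint speeds; "tau": joint torques, N m; "tcp_pos": TCP position; "orientation": TCP orientation; "contact_force": force on the tool from outside, world axes, zero at the start; "moment": the same for the moment, N m; "grip_width": finger opening in m.
Only numpy, scipy, OpenCV 4.12 (cv2) and the standard library are available. Lean on these libraries where they do the work, as an engineer would, in place of code of your own. Each camera call takes 0.05 s, during which the arm holds its last target.

## Working session

There is one attempt and no reset: what is moved stays moved. The work goes in short steps, Python scripts to look and compute and a tool call to move; the robot and the scene stay as the last step left them, time stands still between calls to the robot, and variables do not carry over. Pictures are saved under pics/ and viewed, and the job is handed in when it is done.

Besides the shell and the picture viewer there is one more tool, called after "Emit:" as a command line: name --pt "numbers of a row" for each row, then --argument value for the rest. play_rows: Moves the arm, as the interface text tells. Its arguments: {"type":"object","properties":{"increments":{"type":"array","items":{"type":"array","items":{"type":"number"}}},"force":{"type":"number"}},"required":["increments"]}

```bash
mkdir -p pics; ls; cat > h.py <<'E'
import numpy as np, cv2
from bench import r, grab_frame
from scipy.spatial.transform import Rotation as R
def snap(n,f):
    d=grab_frame(n); cv2.imwrite('pics/'+f+'.png',d['color']); np.savez('pics/'+f+'.npz',**d); return d
def load(f): return dict(np.load('pics/'+f+'.npz'))
def w(d,u,v,z=None):
    """pixel->world by depth, or on the plane z"""
    K,T=d['K'],d['T']
    ray=np.array([(u-K[0,2])/K[0,0],-(v-K[1,2])/K[1,1],-1.])
    if z is None:
        p=ray*d['depth'][int(round(v)),int(round(u))]
        return T[:3,:3]@p+T[:3,3]
    a=T[:3,:3]@ray; s=(z-T[2,3])/a[2]; return T[:3,3]+s*a
def crop(f,x0,y0,x1,y1,s,o):
    c=cv2.imread('pics/'+f+'.png')[y0:y1,x0:x1]; cv2.imwrite('pics/'+o+'.png',cv2.resize(c,None,fx=s,fy=s,interpolation=cv2.INTER_CUBIC))
E
python3 - <<'E'
from h import *
print(r.get_obs(), r.grip_depth)
for n in ['side','top','wrist']:
    d=snap(n,n+'0'); print(n,d['K'],d['T'])
E
```

```text
pics
{'clock': 0.0, 'joints': array([-1.33810807,  0.47779688,  0.02232773,  1.55644538, -0.01149433,
        1.10931173, -0.08309707]), 'qvel': array([ 7.91659324e-04,  5.03917566e-05,  5.02364546e-04,  3.28933169e-04,
        1.35959635e-03, -9.99417016e-04, -2.19474417e-03]), 'tau': array([-2.31965705e-04, -5.96436489e+01,  1.60788082e+00, -2.81206888e+01,
        1.25232182e-02,  8.86150432e-03,  2.04654657e-05]), 'tcp_pos': array([0.22541561, 0.63561928, 0.23033022]), 'orientation': array([-5.32633750e-01, -3.09593139e+00,  2.86625402e-03]), 'contact_force': array([ 0.08939397, -0.1380472 , -0.2067347 ]), 'moment': array([-0.01699035, -0.03943307,  0.03977944]), 'grip_width': 0.08526255365702214} 0.0187
side [[518.84717519   0.         272.65726221]
 [  0.         518.84717519 217.34662409]
 [  0.           0.           1.        ]] [[ 0.96225348  0.18718885 -0.19755649  0.26786398]
 [-0.27213137  0.67130769 -0.68941316 -0.98087775]
 [ 0.00357074  0.71715153  0.69690812  1.08313623]
 [ 0.          0.          0.          1.        ]]
top [[530.92276319   0.         279.69942593]
 [  0.         530.92276319 211.47211055]
 [  0.           0.           1.        ]] [[ 0.02707993  0.98013643 -0.19646691  0.27228384]
 [-0.99963028  0.02607048 -0.00772287 -0.01961483]
 [-0.00244748  0.19660341  0.98048004  1.43619808]
 [ 0.          0.          0.          1.        ]]
wrist [[325.1922621    0.         281.21285935]
 [  0.         325.1922621  217.00578358]
 [  0.           0.           1.        ]] [[ 0.33466273 -0.90143858 -0.27460763  0.154948  ]
 [ 0.94233734  0.31979996  0.09863224  0.66040279]
 [-0.0010914  -0.29178156  0.95648436  0.3736155 ]
 [ 0.          0.          0.          1.        ]]
```

View pics/side0.png

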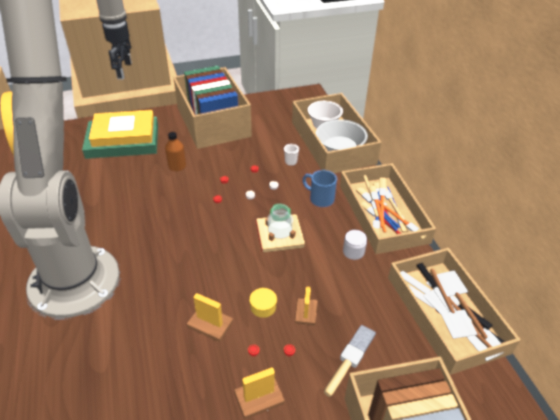

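View pics/top0.png

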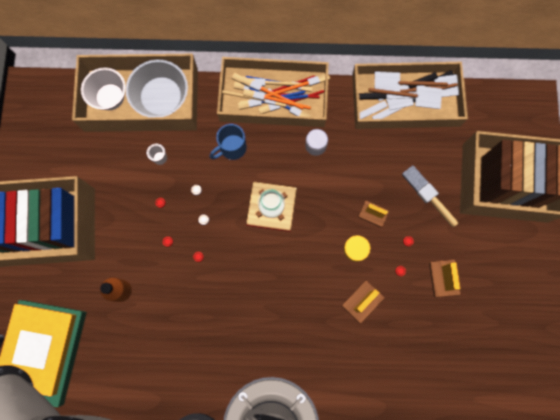

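View pics/wrist0.png

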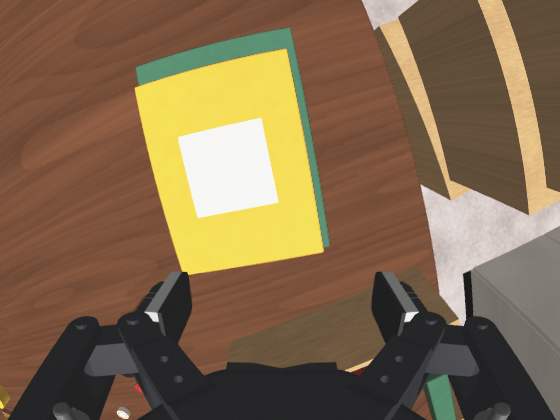

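Five red pieces in top view: (160,203), (167,241), (198,257), (408,241), (401,271); cream at (196,190), (203,220). Three markers at (375,213), (364,302), (446,278). I'll measure and enlarge these.

```bash
cat >> h.py <<'E'
def redcent(d):
    """red blob pixel centroids"""
    c=d['color'].astype(int); m=((c[...,2]>140)&(c[...,1]<70)&(c[...,0]<70)).astype(np.uint8)
    n,l,s,ce=cv2.connectedComponentsWithStats(m)
    return [(ce[i],s[i,4]) for i in range(1,n) if s[i,4]>8]
E
python3 - <<'E'
from h import *
d=load('top0')
for c,a in redcent(d): print('red top',c,a,w(d,*c,z=0.012).round(4))
d2=load('side0')
for c,a in redcent(d2): print('red side',c,a,w(d2,*c,z=0.011).round(4))
for n,p in dict(small=(375,213),mid=(364,302),far=(446,278),lid=(357,248),jar=(271,204),cream1=(196,190),cream2=(203,220)).items():
    print(n,w(d,*p).round(4))
c=d['color'].astype(int); m=((c[...,2]>180)&(c[...,1]>160)&(c[...,0]<80)).astype(np.uint8)
n,l,s,ce=cv2.connectedComponentsWithStats(m)
for i in range(1,n):
    if s[i,4]>20: print('yel',ce[i],s[i],w(d,*ce[i]).round(4))
crop('top0',340,180,470,320,5,'c1'); crop('top0',235,170,310,240,8,'c2')
crop('side0',180,200,330,420,3.6 and 2.7,'c3')
E
```

```text
red top [303.4  80.2] 15 [ 0.9447 -0.0662  0.012 ]
red top [281.   87.7] 20 [ 0.9199 -0.0023  0.012 ]
red top [315.27777778  94.51851852] 54 [ 0.9016 -0.1009  0.012 ]
red top [ 10.21123596 216.96853933] 445 [0.5228 0.7276 0.012 ]
red top [159.69736842 202.26315789] 76 [0.5747 0.3218 0.012 ]
red top [167.02380952 240.86904762] 84 [0.4684 0.2943 0.012 ]
red top [408.09876543 240.56790123] 81 [ 0.4867 -0.3577  0.012 ]
red top [197.71084337 256.09638554] 83 [0.4293 0.2089 0.012 ]
red top [400.45783133 270.54216867] 83 [ 0.4052 -0.3356  0.012 ]
red side [254.07407407 170.        ] 27 [0.5737 0.3099 0.011 ]
red side [223.80769231 181.23076923] 26 [0.4666 0.2808 0.011 ]
red side [217.14814815 200.37037037] 27 [0.4281 0.1973 0.011 ]
red side [252.77777778 353.37037037] 27 [ 0.4031 -0.3463  0.011 ]
red side [287.8        353.17142857] 35 [ 0.482  -0.3679  0.011 ]
small [ 0.5543 -0.2637  0.0417]
mid [ 0.3166 -0.2246  0.0988]
far [ 0.3856 -0.4455  0.0483]
lid [ 0.4599 -0.2166  0.0335]
jar [0.5756 0.0158 0.023 ]
cream1 [0.6114 0.2237 0.0142]
cream2 [0.5276 0.1995 0.0163]
yel [377.67307692 208.57692308] [369 204  18  10  52] [ 0.5596 -0.265   0.0749]
yel [357.07172996 247.65611814] [345 236  25  24 474] [ 0.4608 -0.2167  0.0337]
yel [454.725 275.275] [451 263   8  26 120] [ 0.3886 -0.4512  0.1014]
yel [367.65354331 300.60629921] [358 291  20  21 127] [ 0.3203 -0.2335  0.0994]
yel [ 37.87827988 341.28316327] [   0  305   71   91 2744] [0.1987 0.586  0.0736]
```

View pics/c1.png

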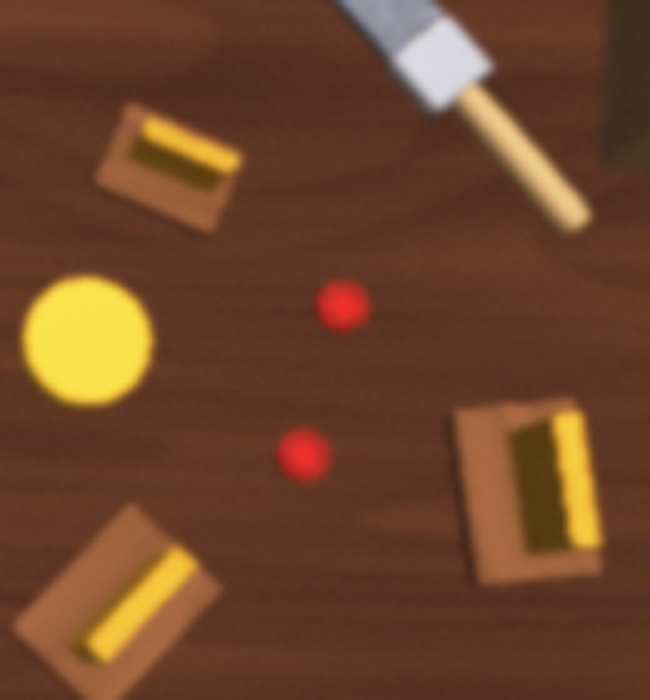

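View pics/c2.png

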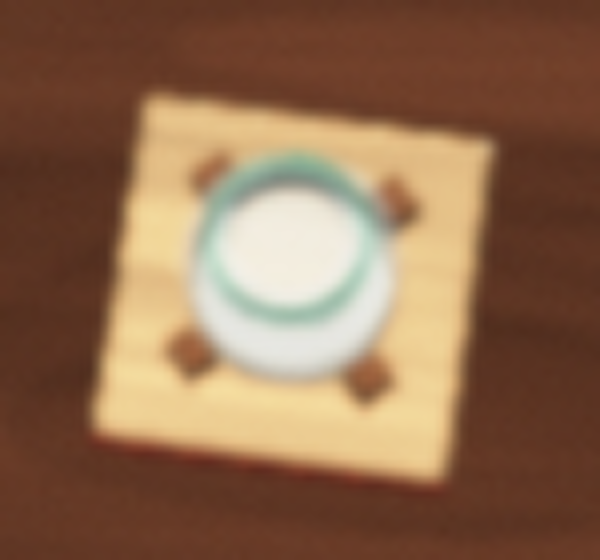

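View pics/c3.png

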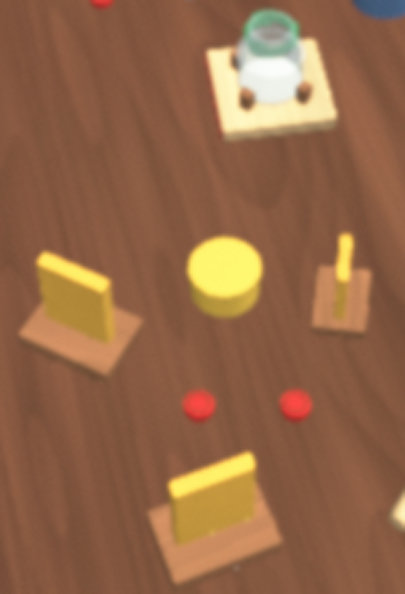

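```bash
python3 - <<'E'
from h import *
d=load('top0');s=load('side0')
for u,v in [(200,300),(300,300),(450,230),(300,150),(250,260)]: print('t',w(d,u,v).round(4))
for u,v in [(200,260),(150,350),(330,270),(240,220)]: print('s',w(s,u,v).round(4))
for c,a in redcent(d): 
  if a>70 and a<100:print('red top',w(d,*c).round(4))
for c,a in redcent(s): print('red side',c,w(s,*c).round(4))
print('base top',w(d,271,412,0.02),'side',w(s,73,282,0.02))
crop('top0',200,350,340,420,5,'c4'); crop('side0',15,180,135,320,5,'c5')
E
```

```text
t [0.3133 0.1976 0.0025]
t [ 0.3205 -0.0689  0.002 ]
t [ 0.5202 -0.4748  0.0031]
t [ 0.7391 -0.0609 -0.0017]
t [ 0.4244  0.0688 -0.0053]
s [ 3.358e-01 -1.800e-02 -1.000e-04]
s [ 0.1722 -0.2653  0.    ]
s [ 0.6687 -0.1491  0.0008]
s [ 0.4782  0.1065 -0.0006]
red top [0.5742 0.3213 0.0141]
red top [0.4682 0.2939 0.0139]
red top [ 0.4872 -0.3586  0.0084]
red top [0.4296 0.2093 0.0094]
red top [ 0.4047 -0.3345  0.017 ]
red side [254.07407407 170.        ] [0.5734 0.3087 0.012 ]
red side [223.80769231 181.23076923] [0.466  0.2768 0.0144]
red side [217.14814815 200.37037037] [0.428  0.196  0.0122]
red side [252.77777778 353.37037037] [ 0.4032 -0.3455  0.0096]
red side [287.8        353.17142857] [ 0.4813 -0.3699  0.0145]
base top [ 0.03841458 -0.00047312  0.02      ] side [ 0.00323846 -0.02189706  0.02      ]
```

View pics/c5.png

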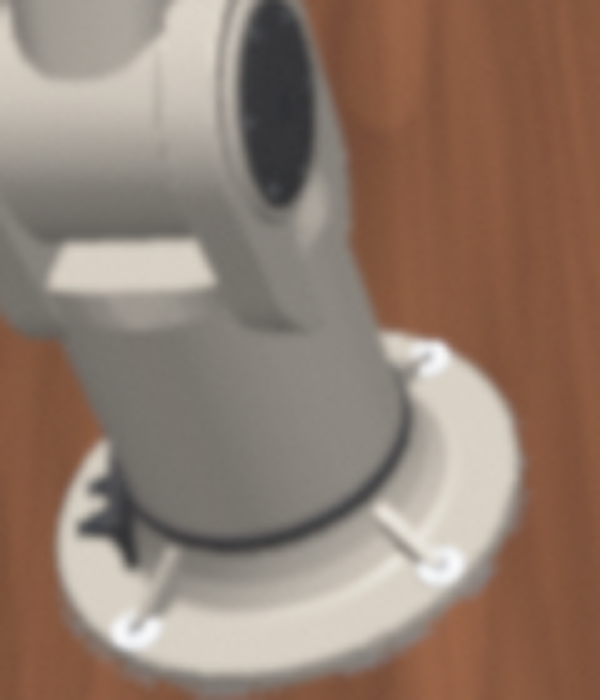

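View pics/c4.png

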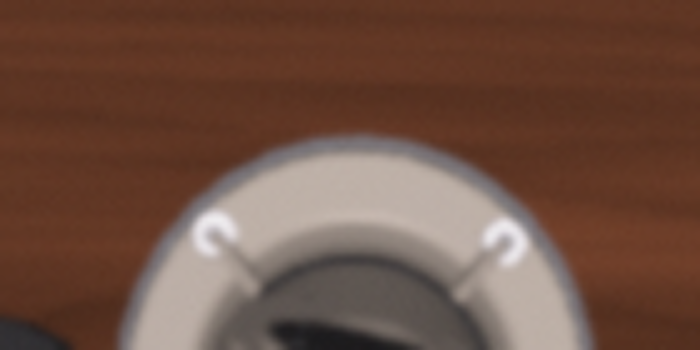

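```bash
python3 - <<'E'
from h import *
d=load('top0');s=load('side0')
for p in [(242.8,396.8),(301,398.2)]: print('t',w(d,*p,0.02),w(d,*p))
for p in [(101.4,251.6),(103,293.2),(42,306)]: print('s',w(s,*p,0.02),w(s,*p))
E
```

```text
t [0.07307418 0.07232519 0.02      ] [0.07267591 0.072509   0.01716862]
t [ 0.07374151 -0.07567229  0.02      ] [ 0.07281581 -0.07593365  0.01339699]
s [0.07901354 0.06726329 0.02      ] [0.07862114 0.06944113 0.017791  ]
s [ 0.07659175 -0.08016166  0.02      ] [ 0.07558364 -0.07541437  0.01439666]
s [-0.07165865 -0.08004787  0.02      ] [-0.07320853 -0.0759357   0.01514693]
```

```bash
cat >> h.py <<'E'
def go(xyz,yaw=None,step=45,astep=.14):
    """print tool-frame total delta to target with tool straight down; yaw = world angle (deg) of tool y axis (mod 180)"""
    o=r.get_obs(); Rm=R.from_rotvec(o['orientation']); y=Rm.as_matrix()[:,1]
    cur=np.degrees(np.arctan2(y[1],y[0]))
    if yaw is None: yaw=cur
    yaw=cur+((yaw-cur+90)%180-90); a=np.radians(yaw)
    yd=np.array([np.cos(a),np.sin(a),0]); zd=np.array([0,0,-1.]); xd=np.cross(yd,zd)
    D=R.from_matrix(np.c_[xd,yd,zd]); rv=(Rm.inv()*D).as_rotvec()
    t=Rm.inv().apply(np.array(xyz)-o['tcp_pos'])*1000
    n=max(1,int(np.ceil(max(np.linalg.norm(t)/step,np.linalg.norm(rv)/astep))))
    print('t',round(float(o['clock']),2),'tcp',o['tcp_pos'].round(4),'yaw',round(cur,1),'w',round(o['grip_width'],4),'F',o['contact_force'].round(1),'j7',o['joints'][6].round(2))
    print('delta',t.round(1),rv.round(3),'n',n,'per row',(t/n).round(1),(rv/n).round(4))
def wr(d,u,v,z):
    """wrist fisheye pixel -> world on plane z"""
    K,T=d['K'],d['T']; x=(u-K[0,2]);y=(v-K[1,2]); rr=np.hypot(x,y); th=rr/K[0,0]
    s=np.sin(th)/max(rr,1e-9); ray=T[:3,:3]@np.array([x*s,-y*s,-np.cos(th)])
    return T[:3,3]+ray*(z-T[2,3])/ray[2]
E
python3 - <<'E'
from h import *
d=load('top0'); print(w(d,113,289,.1))
go([.574,.316,.2])
E
```

```text
[0.33169881 0.40145708 0.1       ]
t 0.15 tcp [0.2255 0.6358 0.2306] yaw 70.5 w 0.0856 F [ 0.8 -0.2  0.2] j7 -0.08
delta [-435.3 -184.9   30.9] [-0.001  0.     0.   ] n 11 per row [-39.6 -16.8   2.8] [-0.0001  0.      0.    ]
```

Emit:
play_rows --pt "-43 -18 2 0 0 0 100" --pt "-43 -18 2 0 0 0 100" --pt "-43 -18 2 0 0 0 100" --pt "-43 -18 2 0 0 0 100" --pt "-43 -18 2 0 0 0 100" --force 30

```text
clock: 0.65
tcp_pos: [0.3941, 0.4816, 0.2175]
orientation: [-0.504, -3.095, 0.001]
contact_force: [1.6, 1.3, -0.2]
grip_width: 0.0518
```

Emit:
play_rows --pt "-43 -18 4 0 0 0 100" --pt "-43 -18 4 0 0 0 100" --pt "-43 -18 4 0 0 0 100" --pt "-43 -18 4 0 0 0 100" --pt "-43 -18 4 0 0 0 100"

```text
clock: 1.15
tcp_pos: [0.5749, 0.3205, 0.1953]
orientation: [-0.502, -3.094, 0.002]
contact_force: [0.3, 1.2, -0.1]
grip_width: 0.0518
```

```bash
python3 - <<'E'
from h import *
go([.574,.316,.2]); d=snap('wrist','w1'); print(redcent(d))
for c,a in redcent(d): print(c,a,wr(d,*c,.011).round(4))
E
```

```text
t 1.15 tcp [0.5749 0.3205 0.1953] yaw 71.6 w 0.0518 F [ 0.3  1.2 -0.1] j7 0.71
delta [-0.6 -4.6 -4.7] [-0.002 -0.007 -0.   ] n 1 per row [-0.6 -4.6 -4.7] [-0.0022 -0.0065 -0.    ]
[(array([149.34146341, 100.04878049]), np.int32(41))]
[149.34146341 100.04878049] 41 [0.4327 0.2219 0.011 ]
```

View pics/w1.png

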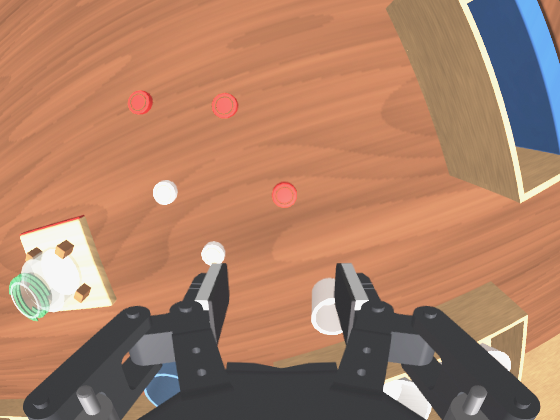

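```bash
python3 - <<'E'
from h import *
d=load('w1')
for p in [(140,102),(225,105),(285,193)]: print(p,wr(d,*p,.012).round(4), d['depth'][p[1],p[0]])
print(d['T'].round(3)); d2=load('wrist0')
# TCP pixel: camera offset in tool frame
o=r.get_obs(); Rm=R.from_rotvec(o['orientation']).as_matrix(); print(Rm.T@(d['T'][:3,3]-o['tcp_pos']))
print((Rm.T@d['T'][:3,:3]).round(3))
E
```

```text
(140, 102) [0.4304 0.2115 0.012 ] 0.30518976
(225, 105) [0.4688 0.2961 0.012 ] 0.30789086
(285, 193) [0.5738 0.3242 0.012 ] 0.3323202
[[ 0.317 -0.909 -0.27   0.505]
 [ 0.949  0.303  0.092  0.344]
 [-0.002 -0.285  0.958  0.339]
 [ 0.     0.     0.     1.   ]]
[ 0.08369545  0.00498507 -0.14428389]
[[ 0.011  0.958  0.286]
 [ 1.    -0.009 -0.008]
 [-0.005  0.286 -0.958]]
```

```bash
python3 - <<'E'
from h import *
go([.574,.323,.002])
E
```

```text
t 1.2 tcp [0.5819 0.3108 0.1947] yaw 70.9 w 0.0517 F [ 5.  -5.6  0.3] j7 0.71
delta [ 11.4  10.1 192.6] [-0.006 -0.    -0.   ] n 5 per row [ 2.3  2.  38.5] [-0.0013 -0.0001 -0.    ]
```

Emit:
play_rows --pt "5 5 45 0 0 0 100" --pt "5 4 45 0 0 0 100" --pt "1 1 40 0 0 0 100" --pt "0 0 0 0 0 0 100" --pt "0 0 0 0 0 0 100"

```text
clock: 1.7
tcp_pos: [0.5802, 0.3181, 0.0624]
orientation: [0.537, 3.092, -0.009]
contact_force: [-0.3, 0.6, 1.2]
grip_width: 0.0521
```

```bash
python3 - <<'E'
from h import *
go([.574,.323,.002]); snap('wrist','w2');go([.574,.323,.002])
E
```

```text
t 1.7 tcp [0.5802 0.3181 0.0624] yaw 70.3 w 0.0521 F [-0.3  0.6  1.2] j7 0.7
delta [ 7.7  2.8 60.3] [-0.005  0.004  0.   ] n 2 per row [ 3.9  1.4 30.2] [-0.0026  0.002   0.    ]
t 1.75 tcp [0.5798 0.318  0.0623] yaw 70.3 w 0.0517 F [ 0.1 -0.5 -0.3] j7 0.7
delta [ 7.3  3.1 60.3] [-0.006  0.004  0.   ] n 2 per row [ 3.7  1.5 30.1] [-0.0029  0.0018  0.    ]
```

View pics/w2.png

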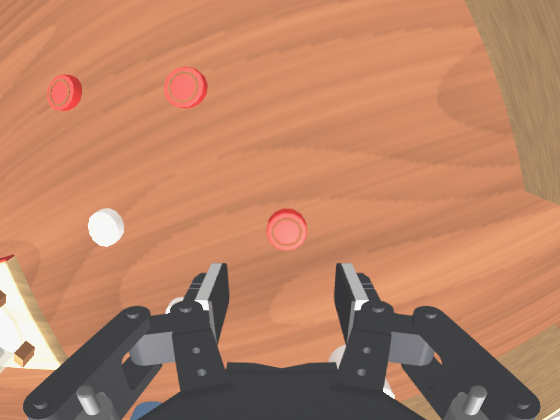

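```bash
python3 - <<'E'
from h import *
d=load('w2')
for p in [(286,229),(186,87),(65,92)]: print(p,wr(d,*p,.012).round(4))
E
```

```text
(286, 229) [0.5739 0.3229 0.012 ]
(186, 87) [0.4696 0.2965 0.012 ]
(65, 92) [0.4316 0.2138 0.012 ]
```

Emit:
play_rows --pt "4 2 25 0 0 0 100" --pt "4 1 22 0 0 0 100" --pt "0 0 8 0 0 0 100" --pt "0 0 3 0 0 0 100" --pt "0 0 0 0 0 0 100"

```text
clock: 2.25
tcp_pos: [0.5805, 0.3279, 0.0149]
orientation: [0.535, 3.08, 0.009]
contact_force: [-1.2, 0.5, 0.2]
grip_width: 0.0519
```

```bash
python3 - <<'E'
from h import *
go([.574,.323,.002])
E
```

```text
t 2.25 tcp [0.5805 0.3279 0.0149] yaw 70.3 w 0.0519 F [-1.2  0.5  0.2] j7 0.7
delta [ 4.6 -6.9 12.8] [ 0.009  0.014 -0.   ] n 1 per row [ 4.6 -6.9 12.8] [ 0.0086  0.0142 -0.0001]
```

Emit:
play_rows --pt "5 -7 8 0 0 0 100" --pt "0 0 4 0 0 0 100" --pt "0 0 0 0 0 0 100"

```text
clock: 2.55
tcp_pos: [0.5751, 0.3232, 0.0052]
orientation: [0.535, 3.076, 0.014]
contact_force: [0.4, 0.4, 0.8]
grip_width: 0.052
```

```bash
python3 - <<'E'
from h import *
go([.574,.323,.002])
E
```

```text
t 2.55 tcp [0.5751 0.3232 0.0052] yaw 70.3 w 0.052 F [0.4 0.4 0.8] j7 0.7
delta [ 1.1 -0.6  3.2] [ 0.012  0.017 -0.   ] n 1 per row [ 1.1 -0.6  3.2] [ 0.0123  0.0173 -0.0001]
```

Emit:
play_rows --pt "1 0 4 0.012 0.017 0 100" --pt "0 0 0 0 0 0 255" --pt "0 0 0 0 0 0 255" --pt "0 0 0 0 0 0 255" --pt "0 0 0 0 0 0 255" --force 40

```text
clock: 3.05
tcp_pos: [0.5749, 0.3237, 0.0015]
orientation: [-0.539, -3.094, 0.0]
contact_force: [-0.5, -0.3, -0.5]
grip_width: 0.024
```

```bash
python3 - <<'E'
from h import *
snap('wrist','w3'); go([.574,.323,.2])
E
```

```text
t 3.1 tcp [0.5749 0.3237 0.0015] yaw 70.2 w 0.0237 F [0.6 0.9 1.4] j7 0.7
delta [   0.8   -1.  -198.5] [-0.    -0.001 -0.   ] n 5 per row [  0.2  -0.2 -39.7] [-0.     -0.0001 -0.    ]
```

View pics/w3.png

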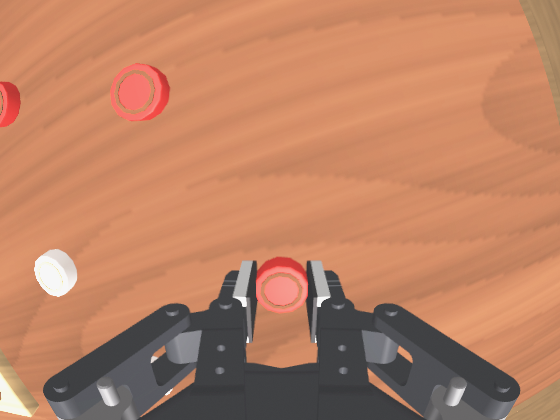

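```bash
python3 - <<'E'
from h import *
d=load('w3'); print('disc',wr(d,281.5,288,.012))
t=load('top0'); print('rim top',w(t,271.4,199.75,.1))
# block corners top at z=.018 from crop
for p in [(148,93),(495,138),(440,485),(92,435)]: print(w(t,235+p[0]/8,170+p[1]/8,.018).round(4))
go([.56,.10,.22])
E
```

```text
disc [0.57507215 0.32327423 0.012     ]
rim top [0.57027415 0.01313612 0.1       ]
[0.6384 0.066  0.018 ]
[ 0.6256 -0.0538  0.018 ]
[ 0.5044 -0.0377  0.018 ]
[0.5184 0.0806 0.018 ]
t 3.1 tcp [0.5749 0.3237 0.0015] yaw 70.2 w 0.0237 F [0.6 0.9 1.4] j7 0.7
delta [ -61.4 -215.6 -218.5] [-0.    -0.001 -0.   ] n 7 per row [ -8.8 -30.8 -31.2] [-0.     -0.0001 -0.    ]
```

Emit:
play_rows --pt "0 0 -45 0 0 0 255" --pt "0 0 -48 0 0 0 255" --pt "0 -10 -48 0 0 0 255" --pt "-1 -45 -20 0 0 0 255" --pt "-1 -48 0 0 0 0 255"

```text
clock: 3.6
tcp_pos: [0.5414, 0.2315, 0.1663]
orientation: [-0.522, -3.096, -0.002]
contact_force: [0.4, 0.1, -0.4]
grip_width: 0.0241
```

```bash
python3 - <<'E'
from h import *
go([.571,.013,.16])
E
```

```text
t 3.6 tcp [0.5414 0.2315 0.1663] yaw 70.9 w 0.0241 F [ 0.4  0.1 -0.4] j7 0.79
delta [ -99.7 -196.7    5.9] [ 0.001 -0.002  0.   ] n 5 per row [-19.9 -39.3   1.2] [ 0.0002 -0.0004  0.    ]
```

Emit:
play_rows --pt "-20 -43 0 0 0 0 255" --pt "-20 -43 0 0 0 0 255" --pt "-20 -43 0 0 0 0 255" --pt "-20 -38 0 0 0 0 255" --pt "-19 -25 0 0 0 0 255"

```text
clock: 4.1
tcp_pos: [0.5697, 0.0094, 0.1686]
orientation: [0.518, 3.097, 0.006]
contact_force: [0.2, 0.2, 0.3]
grip_width: 0.0239
```

Emit:
play_rows --pt "0 0 0 0 0 0 255" --pt "0 0 0 0 0 0 255"

```text
clock: 4.3
tcp_pos: [0.5703, 0.0027, 0.169]
orientation: [0.532, 3.093, 0.003]
contact_force: [-0.5, 0.5, 0.5]
grip_width: 0.0235
```

```bash
python3 - <<'E'
from h import *
snap('wrist','w4'); go([.571,.013,.16])
E
```

```text
t 4.35 tcp [0.5703 0.0026 0.169 ] yaw 70.5 w 0.024 F [-1.  -0.7  0.5] j7 1.21
delta [ 2.9 10.   9. ] [ 0.002  0.003 -0.   ] n 1 per row [ 2.9 10.   9. ] [ 0.0019  0.0028 -0.    ]
```

View pics/w4.png

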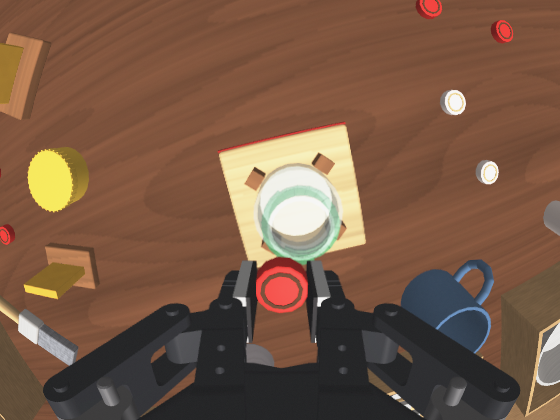

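```bash
python3 - <<'E'
from h import *
crop('w4',200,100,390,280,4,'c6')
d=load('w4')
for p in [(220,153),(346,125),(365,242)]: print(wr(d,*p,.018).round(4))
E
```

```text
[ 0.5085 -0.0346  0.018 ]
[0.5225 0.0819 0.018 ]
[0.6373 0.0674 0.018 ]
```

View pics/c6.png

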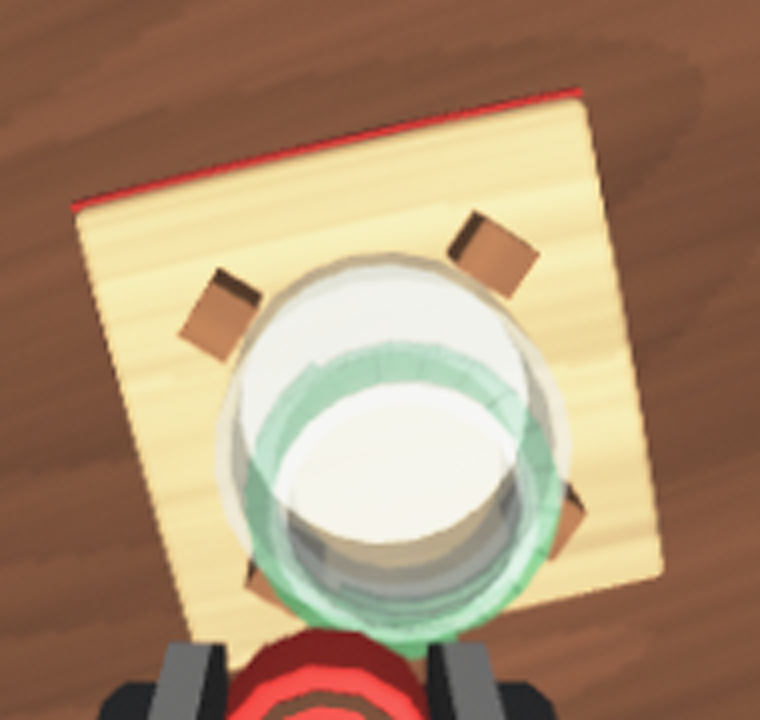

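```bash
python3 - <<'E'
from h import *
d=load('w4')
for p in [(301,225),(262,225),(339,225),(301,188),(301,262)]: print(wr(d,*p,.1).round(4), wr(d,*p,.097).round(4))
E
```

```text
[0.571  0.0167 0.1   ] [0.572  0.0166 0.097 ]
[ 0.562  -0.0086  0.1   ] [ 0.5629 -0.0091  0.097 ]
[0.5799 0.0417 0.1   ] [0.5811 0.0419 0.097 ]
[0.5463 0.025  0.1   ] [0.547 0.025 0.097]
[0.5976 0.0079 0.1   ] [0.599  0.0076 0.097 ]
```

```bash
python3 - <<'E'
from h import *
go([.572,.016,.107])
E
```

```text
t 4.35 tcp [0.5703 0.0026 0.169 ] yaw 70.5 w 0.024 F [-1.  -0.7  0.5] j7 1.21
delta [ 3.1 13.1 62. ] [ 0.002  0.003 -0.   ] n 2 per row [ 1.5  6.5 31. ] [ 0.001   0.0014 -0.    ]
```

Emit:
play_rows --pt "3 13 20 0 0 0 255" --pt "0 0 20 0 0 0 255" --pt "0 0 14 0 0 0 255" --pt "0 0 0 0 0 0 255"

```text
clock: 4.75
tcp_pos: [0.5722, 0.0226, 0.1139]
orientation: [0.52, 3.094, 0.007]
contact_force: [0.5, -0.4, 0.1]
grip_width: 0.0236
```

```bash
python3 - <<'E'
from h import *
go([.572,.016,.106])
E
```

```text
t 4.75 tcp [0.5722 0.0226 0.1139] yaw 70.9 w 0.0236 F [ 0.5 -0.4  0.1] j7 1.2
delta [-1.9 -6.3  7.9] [ 0.005  0.003 -0.   ] n 1 per row [-1.9 -6.3  7.9] [ 0.0051  0.0035 -0.    ]
```

Emit:
play_rows --pt "-2 -6 7 0 0 0 255" --pt "0 0 0 0 0 0 255" --pt "0 0 0 0 0 0 255"

```text
clock: 5.05
tcp_pos: [0.5728, 0.017, 0.1073]
orientation: [0.517, 3.094, 0.008]
contact_force: [0.2, -0.1, 0.5]
grip_width: 0.0236
```

```bash
python3 - <<'E'
from h import *
snap('wrist','w5');go([.572,.016,.106])
crop('w5',200,180,390,360,4,'c7')
E
```

```text
t 5.1 tcp [0.5727 0.0167 0.1073] yaw 71.0 w 0.0239 F [ 0.2 -0.5 -0. ] j7 1.21
delta [ 0.4 -0.9  1.3] [ 0.006  0.004 -0.   ] n 1 per row [ 0.4 -0.9  1.3] [ 0.0056  0.0043 -0.    ]
```

View pics/c7.png

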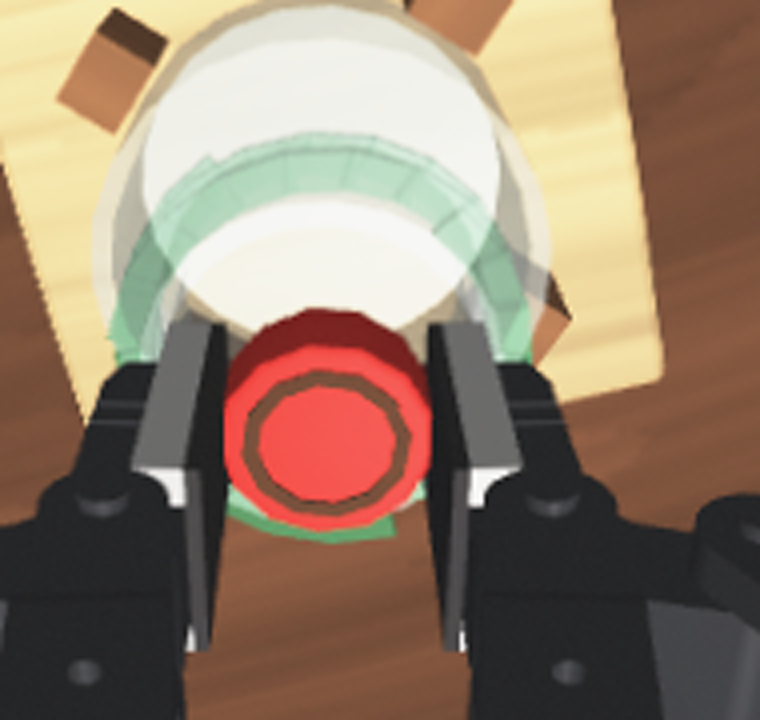

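Emit:
play_rows --pt "0 0 1 0 0 0 100" --pt "0 0 0 0 0 0 100" --pt "0 0 0 0 0 0 100" --pt "0 0 -25 0 0 0 100" --pt "0 0 -35 0 0 0 100"

```text
clock: 5.6
tcp_pos: [0.5698, 0.016, 0.1646]
orientation: [-0.519, -3.097, -0.004]
contact_force: [1.9, 0.3, 0.5]
grip_width: 0.0519
```

```bash
python3 - <<'E'
from h import *
snap('wrist','w6');go([.4695,.2965,.16])
E
```

```text
t 5.65 tcp [0.5733 0.016  0.171 ] yaw 70.9 w 0.0521 F [ 1.3 -0.2  3.5] j7 1.19
delta [189.7 231.2  11.3] [ 0.007  0.006 -0.   ] n 7 per row [27.1 33.   1.6] [ 0.0009  0.0009 -0.    ]
```

View pics/w6.png

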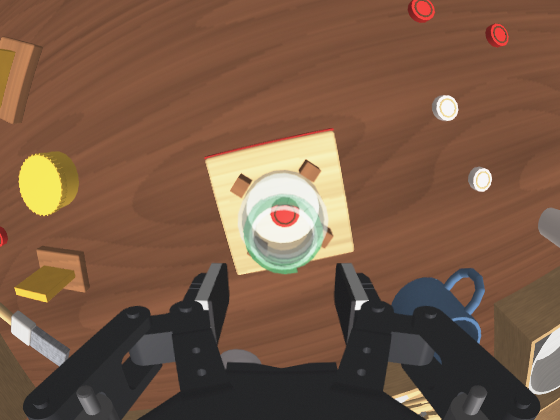

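Emit:
play_rows --pt "30 36 0 0 0 0 100" --pt "30 36 0 0 0 0 100" --pt "30 36 0 0 0 0 100" --pt "30 36 0 0 0 0 100" --pt "30 36 0 0 0 0 100"

```text
clock: 6.15
tcp_pos: [0.4957, 0.2337, 0.1756]
orientation: [0.544, 3.074, 0.012]
contact_force: [0.1, 0.2, -0.2]
grip_width: 0.052
```

Emit:
play_rows --pt "28 32 5 0 0 0 100" --pt "0 5 30 0 0 0 100" --pt "0 0 25 0 0 0 100" --pt "0 0 0 0 0 0 100"

```text
clock: 6.55
tcp_pos: [0.4794, 0.2922, 0.1161]
orientation: [0.521, 3.076, 0.026]
contact_force: [-0.5, -0.2, -0.1]
grip_width: 0.0519
```

```bash
python3 - <<'E'
from h import *
snap('wrist','w7');go([.4695,.2965,.03])
E
```

```text
t 6.6 tcp [0.4804 0.2922 0.1176] yaw 70.7 w 0.0517 F [-0.   0.3  0.5] j7 0.62
delta [13.4 -1.5 87.3] [ 0.022  0.02  -0.   ] n 2 per row [ 6.7 -0.7 43.7] [ 0.0108  0.01   -0.0001]
```

View pics/w7.png

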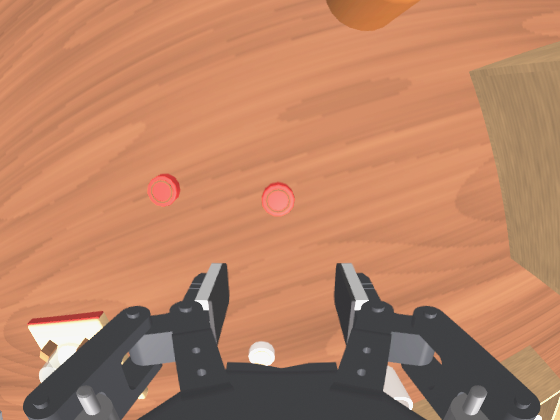

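```bash
python3 - <<'E'
from h import *
d=load('w7')
for p in [(278,199),(164,189)]: print(wr(d,*p,.012).round(4))
E
```

```text
[0.4676 0.2954 0.012 ]
[0.4285 0.2119 0.012 ]
```

Emit:
play_rows --pt "7 0 40 0.01 0.01 0 100" --pt "7 0 35 0.01 0.01 0 100" --pt "0 0 10 0 0 0 100" --pt "0 0 0 0 0 0 100"

```text
clock: 7.0
tcp_pos: [0.4749, 0.2985, 0.0369]
orientation: [0.532, 3.088, 0.013]
contact_force: [0.2, -0.5, 0.0]
grip_width: 0.052
```

```bash
python3 - <<'E'
from h import *
go([.4695,.2965,.0015])
E
```

```text
t 7.0 tcp [0.4749 0.2985 0.0369] yaw 70.5 w 0.052 F [ 0.2 -0.5  0. ] j7 0.62
delta [ 4.6 -4.  35.3] [ 0.01   0.007 -0.   ] n 1 per row [ 4.6 -4.  35.3] [ 0.0098  0.0069 -0.    ]
```

Target (0.469, 0.296).

Emit:
play_rows --pt "5 -4 20 0.01 0.007 0 100" --pt "0 0 11 0 0 0 100" --pt "0 0 4 0 0 0 100" --pt "0 0 0 0 0 0 100"

```text
clock: 7.4
tcp_pos: [0.4751, 0.2974, 0.0076]
orientation: [0.537, 3.087, 0.011]
contact_force: [0.2, -0.1, 0.7]
grip_width: 0.0517
```

```bash
python3 - <<'E'
from h import *
go([.469,.296,.0015])
E
```

```text
t 7.4 tcp [0.4751 0.2974 0.0076] yaw 70.3 w 0.0517 F [ 0.2 -0.1  0.7] j7 0.62
delta [ 5.3 -3.5  6. ] [ 0.008  0.007 -0.   ] n 1 per row [ 5.3 -3.5  6. ] [ 0.0083  0.0069 -0.    ]
```

Emit:
play_rows --pt "6 -3 3 0.008 0.007 0 100" --pt "1 0 4 0 0 0 100" --pt "0 0 0 0 0 0 100"

```text
clock: 7.7
tcp_pos: [0.4686, 0.2977, 0.0024]
orientation: [0.539, 3.093, 0.004]
contact_force: [0.3, -0.2, 0.1]
grip_width: 0.0516
```

```bash
python3 - <<'E'
from h import *
go([.469,.296,.0015])
E
```

```text
t 7.7 tcp [0.4686 0.2977 0.0024] yaw 70.2 w 0.0516 F [ 0.3 -0.2  0.1] j7 0.62
delta [-0.9 -1.5  0.9] [ 0.003  0.002 -0.   ] n 1 per row [-0.9 -1.5  0.9] [ 0.003   0.0015 -0.    ]
```

Emit:
play_rows --pt "0 -1 0 0 0 0 255" --pt "0 0 0 0 0 0 255" --pt "0 0 0 0 0 0 255" --pt "0 0 0 0 0 0 255" --pt "0 0 -20 0 0 0 255"

```text
clock: 8.2
tcp_pos: [0.4668, 0.2959, 0.0212]
orientation: [-0.539, -3.095, 0.0]
contact_force: [0.0, 0.3, -1.1]
grip_width: 0.0235
```

Emit:
play_rows --pt "0 0 -45 0 0 0 255" --pt "0 0 -48 0 0 0 255" --pt "-10 -10 -40 0 0 0 255" --pt "-30 -36 -8 0 0 0 255" --pt "-30 -36 0 0 0 0 255"

```text
clock: 8.7
tcp_pos: [0.5048, 0.2012, 0.1694]
orientation: [0.517, 3.098, 0.007]
contact_force: [0.0, 0.5, -0.9]
grip_width: 0.0233
```

```bash
python3 - <<'E'
from h import *
go([.572,.016,.15])
E
```

```text
t 8.7 tcp [0.5048 0.2012 0.1694] yaw 71.1 w 0.0233 F [ 0.   0.5 -0.9] j7 0.8
delta [-123.7 -153.5   18.8] [ 0.005  0.    -0.   ] n 5 per row [-24.7 -30.7   3.8] [ 0.0009  0.0001 -0.    ]
```

Emit:
play_rows --pt "-30 -36 0 0 0 0 255" --pt "-30 -36 0 0 0 0 255" --pt "-30 -36 0 0 0 0 255" --pt "-18 -24 12 0 0 0 255" --pt "0 0 0 0 0 0 255"

```text
clock: 9.2
tcp_pos: [0.5684, 0.0279, 0.1592]
orientation: [0.528, 3.089, 0.007]
contact_force: [-0.0, -0.1, 0.8]
grip_width: 0.0241
```

```bash
python3 - <<'E'
from h import *
go([.572,.016,.107])
E
```

```text
t 9.2 tcp [0.5684 0.0279 0.1592] yaw 70.6 w 0.0241 F [-0.  -0.1  0.8] j7 1.17
delta [ -6.9 -10.4  52.2] [ 0.006  0.007 -0.   ] n 2 per row [-3.5 -5.2 26.1] [ 0.003   0.0035 -0.    ]
```

Emit:
play_rows --pt "-7 -10 25 0.006 0.007 0 255" --pt "0 0 18 0 0 0 255" --pt "0 0 0 0 0 0 255" --pt "0 0 0 0 0 0 255"

```text
clock: 9.6
tcp_pos: [0.5725, 0.0169, 0.1159]
orientation: [0.53, 3.096, 0.002]
contact_force: [-0.4, -0.4, 0.1]
grip_width: 0.0236
```

```bash
python3 - <<'E'
from h import *
go([.572,.016,.107])
E
```

```text
t 9.6 tcp [0.5725 0.0169 0.1159] yaw 70.6 w 0.0236 F [-0.4 -0.4  0.1] j7 1.2
delta [ 0.2 -1.   8.9] [ 0.001  0.    -0.   ] n 1 per row [ 0.2 -1.   8.9] [ 0.0013  0.0003 -0.    ]
```

Emit:
play_rows --pt "0 -1 8 0 0 0 255" --pt "0 0 1 0 0 0 255" --pt "0 0 0 0 0 0 100" --pt "0 0 0 0 0 0 100" --pt "0 0 0 0 0 0 100"

```text
clock: 10.1
tcp_pos: [0.5734, 0.0186, 0.109]
orientation: [0.524, 3.093, 0.006]
contact_force: [-0.2, -0.4, 0.2]
grip_width: 0.0515
```

Emit:
play_rows --pt "0 0 -25 0 0 0 100" --pt "0 0 -35 0 0 0 100" --pt "0 0 0 0 0 0 100"

```text
clock: 10.4
tcp_pos: [0.5728, 0.0184, 0.1708]
orientation: [0.525, 3.094, 0.005]
contact_force: [0.4, 0.3, -0.6]
grip_width: 0.052
```

```bash
python3 - <<'E'
from h import *
snap('wrist','w8');go([.430,.212,.16]); crop('w8',200,100,390,280,4,'c8')
E
```

```text
t 10.45 tcp [0.5714 0.0185 0.1687] yaw 70.8 w 0.0518 F [ 0.1  0.4 -0.1] j7 1.19
delta [197.3 136.1   9. ] [ 0.002 -0.     0.   ] n 6 per row [32.9 22.7  1.5] [ 0.0003 -0.0001  0.    ]
```

View pics/w8.png

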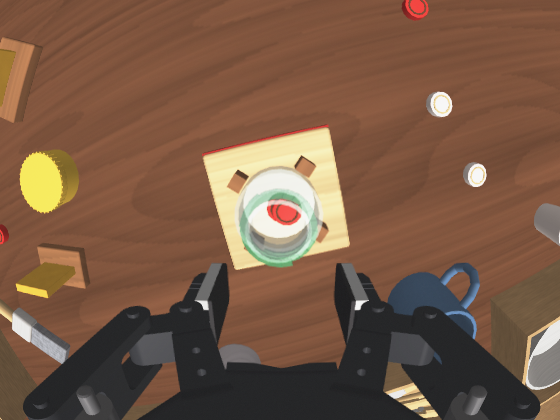

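Emit:
play_rows --pt "36 25 0 0 0 0 100" --pt "36 25 0 0 0 0 100" --pt "36 25 0 0 0 0 100" --pt "36 25 0 0 0 0 100" --pt "36 25 0 0 0 0 100"

```text
clock: 10.95
tcp_pos: [0.4416, 0.1943, 0.166]
orientation: [0.546, 3.092, -0.003]
contact_force: [1.0, -0.2, 0.9]
grip_width: 0.0518
```

Emit:
play_rows --pt "14 10 25 0 0 0 100" --pt "5 3 35 0 0 0 100" --pt "0 0 25 0 0 0 100" --pt "0 0 0 0 0 0 100"

```text
clock: 11.35
tcp_pos: [0.4218, 0.221, 0.0774]
orientation: [-0.525, -3.097, -0.002]
contact_force: [-0.2, -1.2, -0.3]
grip_width: 0.0522
```

```bash
python3 - <<'E'
from h import *
d=snap('wrist','w9');go([.430,.212,.0015])
E
```

```text
t 11.4 tcp [0.4226 0.2213 0.0787] yaw 70.7 w 0.0517 F [ 0.6 -0.2 -0.4] j7 0.68
delta [-10.1  -6.5  77.2] [ 0.002 -0.     0.   ] n 2 per row [-5.  -3.3 38.6] [ 0.0012 -0.      0.    ]
```

View pics/w9.png

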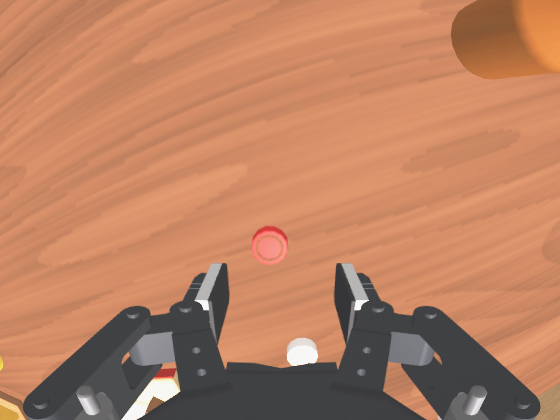

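```bash
python3 - <<'E'
from h import *
d=load('w9'); print(wr(d,270,245,.012))
E
```

```text
[0.42767397 0.21036149 0.012     ]
```

Emit:
play_rows --pt "-8 -6 35 0 0 0 100" --pt "-2 -1 20 0 0 0 100" --pt "0 0 0 0 0 0 100"

```text
clock: 11.7
tcp_pos: [0.4333, 0.2122, 0.0257]
orientation: [0.527, 3.092, 0.01]
contact_force: [-0.1, -0.2, -0.3]
grip_width: 0.0518
```

```bash
python3 - <<'E'
from h import *
go([.430,.212,.0015])
E
```

```text
t 11.7 tcp [0.4333 0.2122 0.0257] yaw 70.7 w 0.0518 F [-0.1 -0.2 -0.3] j7 0.72
delta [ 3.1 -1.5 24.1] [ 0.007  0.004 -0.   ] n 1 per row [ 3.1 -1.5 24.1] [ 0.0072  0.0039 -0.    ]
```

Target (0.429, 0.211).

Emit:
play_rows --pt "4 -2 14 0.007 0.004 0 100" --pt "0 0 8 0 0 0 100" --pt "0 0 2 0 0 0 100" --pt "0 0 0 0 0 0 100"

```text
clock: 12.1
tcp_pos: [0.431, 0.2128, 0.0034]
orientation: [0.529, 3.093, 0.005]
contact_force: [-0.3, 0.2, -0.8]
grip_width: 0.0516
```

```bash
python3 - <<'E'
from h import *
go([.429,.211,.0015])
E
```

```text
t 12.1 tcp [0.431  0.2128 0.0034] yaw 70.6 w 0.0516 F [-0.3  0.2 -0.8] j7 0.72
delta [ 1.3 -2.4  1.9] [ 0.004  0.003 -0.   ] n 1 per row [ 1.3 -2.4  1.9] [ 0.0037  0.0027 -0.    ]
```

Emit:
play_rows --pt "1 -2 2 0.003 0.002 0 255" --pt "0 0 0 0 0 0 255" --pt "0 0 0 0 0 0 255" --pt "0 0 0 0 0 0 255" --pt "0 0 -20 0 0 0 255"

```text
clock: 12.6
tcp_pos: [0.4285, 0.211, 0.0213]
orientation: [-0.529, -3.096, 0.001]
contact_force: [0.3, 0.5, -0.0]
grip_width: 0.0242
```

Emit:
play_rows --pt "0 0 -45 0 0 0 255" --pt "0 0 -48 0 0 0 255" --pt "-10 -10 -40 0 0 0 255" --pt "-36 -25 -8 0 0 0 255" --pt "-36 -25 0 0 0 0 255"

```text
clock: 13.1
tcp_pos: [0.486, 0.1318, 0.1706]
orientation: [0.508, 3.099, 0.005]
contact_force: [0.3, 0.4, -0.9]
grip_width: 0.0241
```

```bash
python3 - <<'E'
from h import *
go([.572,.016,.15])
E
```

```text
t 13.1 tcp [0.486  0.1318 0.1706] yaw 71.4 w 0.0241 F [ 0.3  0.4 -0.9] j7 0.92
delta [-118.5  -82.3   20.4] [ 0.003  0.001 -0.   ] n 4 per row [-29.6 -20.6   5.1] [ 0.0009  0.0002 -0.    ]
```

Emit:
play_rows --pt "-36 -25 0 0 0 0 255" --pt "-36 -25 0 0 0 0 255" --pt "-34 -23 6 0 0 0 255" --pt "0 0 15 0 0 0 255" --pt "0 0 0 0 0 0 255"

```text
clock: 13.6
tcp_pos: [0.5699, 0.0182, 0.1522]
orientation: [0.518, 3.089, 0.006]
contact_force: [-0.6, -0.2, -1.0]
grip_width: 0.0238
```

```bash
python3 - <<'E'
from h import *
go([.572,.016,.107])
E
```

```text
t 13.6 tcp [0.5699 0.0182 0.1522] yaw 71.0 w 0.0238 F [-0.6 -0.2 -1. ] j7 1.2
delta [-2.2 -1.6 45.2] [ 0.006  0.009 -0.   ] n 2 per row [-1.1 -0.8 22.6] [ 0.0028  0.0045 -0.    ]
```

Emit:
play_rows --pt "-2 -2 22 0.006 0.009 0 255" --pt "0 0 16 0 0 0 255" --pt "0 0 4 0 0 0 255" --pt "0 0 0 0 0 0 255"

```text
clock: 14.0
tcp_pos: [0.5715, 0.0174, 0.1112]
orientation: [0.516, 3.098, 0.001]
contact_force: [-1.0, 0.3, 0.1]
grip_width: 0.024
```

```bash
python3 - <<'E'
from h import *
go([.572,.016,.107])
E
```

```text
t 14.0 tcp [0.5715 0.0174 0.1112] yaw 71.1 w 0.024 F [-1.   0.3  0.1] j7 1.22
delta [-0.9 -1.2  4.2] [ 0.001  0.001 -0.   ] n 1 per row [-0.9 -1.2  4.2] [ 0.0009  0.0007 -0.    ]
```

Emit:
play_rows --pt "-1 -1 4 0 0 0 255" --pt "0 0 0 0 0 0 255" --pt "0 0 0 0 0 0 100" --pt "0 0 0 0 0 0 100" --pt "0 0 0 0 0 0 100"

```text
clock: 14.5
tcp_pos: [0.5735, 0.0176, 0.1101]
orientation: [0.513, 3.095, 0.004]
contact_force: [-0.3, -0.2, 0.8]
grip_width: 0.0519
```

Emit:
play_rows --pt "0 0 -25 0 0 0 100" --pt "0 0 -35 0 0 0 100" --pt "0 0 0 0 0 0 100"

```text
clock: 14.8
tcp_pos: [0.5729, 0.0173, 0.1716]
orientation: [0.513, 3.096, 0.003]
contact_force: [0.2, 0.1, -0.6]
grip_width: 0.0519
```

```bash
python3 - <<'E'
from h import *
snap('wrist','w10');snap('top','top10');go([.487,-.357,.16])
d=load('top10')
for c,a in redcent(d):
  if c[1]>150 and c[0]>50: print(c,a,w(d,*c,z=0.012).round(4))
E
```

```text
t 14.9 tcp [0.5704 0.0173 0.168 ] yaw 71.2 w 0.0522 F [ 0.2 -0.2 -0.1] j7 1.2
delta [ -41.7 -381.2    7.9] [ 0.    -0.002  0.   ] n 9 per row [ -4.6 -42.4   0.9] [ 0.     -0.0003  0.    ]
[408.2027027 240.7027027] 74 [ 0.4863 -0.358   0.012 ]
[400.43037975 270.35443038] 79 [ 0.4057 -0.3356  0.012 ]
```

View pics/w10.png

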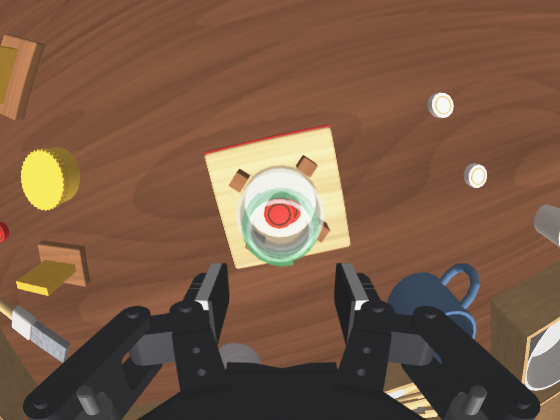

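View pics/top10.png

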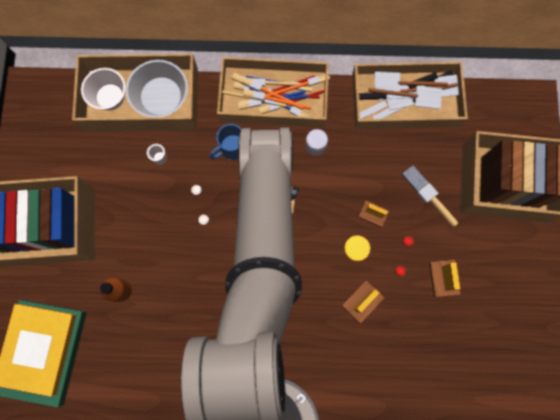

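Emit:
play_rows --pt "-5 -46 0 0 0 0 100" --pt "-5 -46 0 0 0 0 100" --pt "-5 -46 0 0 0 0 100" --pt "-5 -46 0 0 0 0 100" --pt "-5 -46 0 0 0 0 100"

```text
clock: 15.4
tcp_pos: [0.5194, -0.205, 0.162]
orientation: [-0.483, -3.095, -0.007]
contact_force: [0.9, -0.2, 0.6]
grip_width: 0.0515
```

```bash
python3 - <<'E'
from h import *
go([.487,-.357,.16])
E
```

```text
t 15.4 tcp [ 0.5194 -0.205   0.162 ] yaw 72.2 w 0.0515 F [ 0.9 -0.2  0.6] j7 1.65
delta [ -15.5 -154.7    1.4] [ 0.003 -0.01   0.   ] n 4 per row [ -3.9 -38.7   0.4] [ 0.0007 -0.0024  0.    ]
```

Emit:
play_rows --pt "-5 -46 -1 0 0 0 100" --pt "-5 -46 0 0 0 0 100" --pt "-4 -42 15 0 0 0 100" --pt "0 -4 25 0 0 0 100" --pt "0 0 0 0 0 0 100"

```text
clock: 15.9
tcp_pos: [0.4813, -0.353, 0.1164]
orientation: [-0.499, -3.085, -0.003]
contact_force: [0.2, 1.2, 0.4]
grip_width: 0.0517
```

```bash
python3 - <<'E'
from h import *
snap('wrist','w11');go([.487,-.357,.0015])
E
```

```text
t 15.95 tcp [ 0.482  -0.3538  0.1182] yaw 71.6 w 0.0523 F [-0.1 -0.8  0.9] j7 1.94
delta [ -7.4  -1.2 116.6] [-0.002 -0.014 -0.   ] n 3 per row [-2.5 -0.4 38.9] [-0.0007 -0.0047 -0.    ]
```

View pics/w11.png

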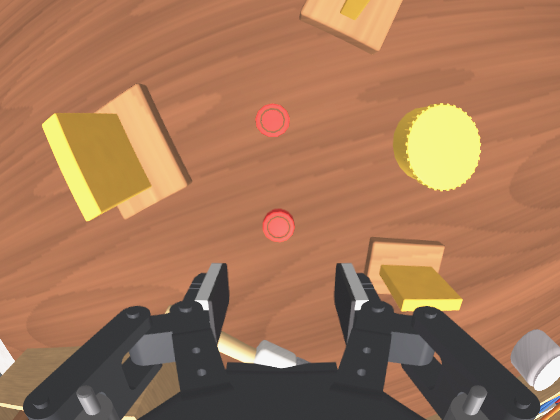

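```bash
python3 - <<'E'
from h import *
d=load('w11')
for p in [(278.5,225.5),(272.5,120)]: print(wr(d,*p,.012).round(4))
for p in [(442,147)]: print('lid',wr(d,*p,.035).round(4))
for p in [(373,238),(443,243)]: print('mk',wr(d,*p,.014).round(4))
go([.489,-.357,.0015])
E
```

```text
[ 0.4863 -0.3574  0.012 ]
[ 0.406  -0.3353  0.012 ]
lid [ 0.4603 -0.2193  0.035 ]
mk [ 0.5209 -0.2865  0.014 ]
mk [ 0.5478 -0.2245  0.014 ]
t 15.95 tcp [ 0.482  -0.3538  0.1182] yaw 71.6 w 0.0523 F [-0.1 -0.8  0.9] j7 1.94
delta [ -9.3  -0.6 116.6] [-0.002 -0.014 -0.   ] n 3 per row [-3.1 -0.2 38.9] [-0.0007 -0.0047 -0.    ]
```

Emit:
play_rows --pt "-4 -1 45 -0.002 -0.014 0 100" --pt "-3 -1 40 0 0 0 100" --pt "0 0 5 0 0 0 100" --pt "0 0 0 0 0 0 100"

```text
clock: 16.35
tcp_pos: [0.4928, -0.3551, 0.0299]
orientation: [0.492, 3.097, 0.001]
contact_force: [0.5, 0.4, -0.0]
grip_width: 0.0519
```

```bash
python3 - <<'E'
from h import *
go([.4865,-.3575,.0015])
E
```

```text
t 16.35 tcp [ 0.4928 -0.3551  0.0299] yaw 71.9 w 0.0519 F [ 0.5  0.4 -0. ] j7 1.99
delta [ 5.4 -4.3 28.3] [ 0.001  0.006 -0.   ] n 1 per row [ 5.4 -4.3 28.3] [ 0.0014  0.0058 -0.    ]
```

Emit:
play_rows --pt "5 -4 17 0.001 0.006 0 100" --pt "0 0 8 0 0 0 100" --pt "0 0 3 0 0 0 100" --pt "0 0 0 0 0 0 100"

```text
clock: 16.75
tcp_pos: [0.4899, -0.3576, 0.0049]
orientation: [0.489, 3.097, -0.002]
contact_force: [0.3, 0.6, 0.0]
grip_width: 0.052
```

```bash
python3 - <<'E'
from h import *
go([.4865,-.3575,.0015])
E
```

```text
t 16.75 tcp [ 0.4899 -0.3576  0.0049] yaw 72.1 w 0.052 F [0.3 0.6 0. ] j7 2.01
delta [ 3.2 -1.   3.3] [-0.     0.006  0.   ] n 1 per row [ 3.2 -1.   3.3] [-0.0004  0.0059  0.    ]
```

Emit:
play_rows --pt "3 -1 4 0 0.006 0 100" --pt "0 0 0 0 0 0 255" --pt "0 0 0 0 0 0 255" --pt "0 0 0 0 0 0 255" --pt "0 0 -10 0 0 0 255"

```text
clock: 17.25
tcp_pos: [0.4867, -0.3578, 0.0116]
orientation: [-0.49, -3.103, 0.001]
contact_force: [0.6, -0.5, -0.0]
grip_width: 0.024
```

Emit:
play_rows --pt "0 0 -45 0 0 0 255" --pt "0 0 -48 0 0 0 255" --pt "0 10 -48 0 0 0 255" --pt "5 44 -8 0 0 0 255" --pt "5 46 0 0 0 0 255"

```text
clock: 17.75
tcp_pos: [0.5066, -0.2659, 0.1707]
orientation: [0.511, 3.096, -0.007]
contact_force: [-0.0, 0.7, -1.1]
grip_width: 0.024
```

```bash
python3 - <<'E'
from h import *
go([.572,.016,.16])
E
```

```text
t 17.75 tcp [ 0.5066 -0.2659  0.1707] yaw 71.2 w 0.024 F [-0.   0.7 -1.1] j7 1.75
delta [ 28.8 288.    9.4] [-0.004  0.004  0.   ] n 7 per row [ 4.1 41.1  1.3] [-0.0005  0.0006  0.    ]
```

Emit:
play_rows --pt "5 46 0 0 0 0 255" --pt "5 46 0 0 0 0 255" --pt "5 46 0 0 0 0 255" --pt "5 46 0 0 0 0 255" --pt "5 46 0 0 0 0 255"

```text
clock: 18.25
tcp_pos: [0.5591, -0.0336, 0.1766]
orientation: [0.518, 3.085, -0.007]
contact_force: [1.6, -0.4, -0.1]
grip_width: 0.0237
```

Emit:
play_rows --pt "4 40 5 0 0 0 255" --pt "0 0 12 0 0 0 255" --pt "0 0 0 0 0 0 255"

```text
clock: 18.55
tcp_pos: [0.5701, 0.0166, 0.1615]
orientation: [0.498, 3.085, 0.0]
contact_force: [-1.1, -0.5, -0.1]
grip_width: 0.0238
```

```bash
python3 - <<'E'
from h import *
go([.572,.016,.107])
E
```

```text
t 18.55 tcp [0.5701 0.0166 0.1615] yaw 71.7 w 0.0238 F [-1.1 -0.5 -0.1] j7 1.21
delta [-1.1 -0.1 54.5] [ 0.003  0.016 -0.   ] n 2 per row [-0.6 -0.1 27.2] [ 0.0014  0.008  -0.    ]
```

Emit:
play_rows --pt "0 0 28 0.003 0.016 0 255" --pt "0 0 16 0 0 0 255" --pt "0 0 4 0 0 0 255" --pt "0 0 0 0 0 0 255"

```text
clock: 18.95
tcp_pos: [0.5716, 0.0127, 0.1156]
orientation: [0.507, 3.097, -0.001]
contact_force: [0.3, 0.1, 0.1]
grip_width: 0.0236
```

```bash
python3 - <<'E'
from h import *
go([.572,.016,.107])
E
```

```text
t 18.95 tcp [0.5716 0.0127 0.1156] yaw 71.4 w 0.0236 F [0.3 0.1 0.1] j7 1.23
delta [0.7 3.3 8.6] [ 0.     0.003 -0.   ] n 1 per row [0.7 3.3 8.6] [ 0.0002  0.0033 -0.    ]
```

Emit:
play_rows --pt "0 3 8 0 0 0 255" --pt "0 0 0 0 0 0 255" --pt "0 0 0 0 0 0 100" --pt "0 0 0 0 0 0 100" --pt "0 0 0 0 0 0 100"

```text
clock: 19.45
tcp_pos: [0.5743, 0.014, 0.1103]
orientation: [0.51, 3.092, 0.001]
contact_force: [-0.5, 0.4, 0.9]
grip_width: 0.0521
```

Emit:
play_rows --pt "0 0 -25 0 0 0 100" --pt "0 0 -35 0 0 0 100" --pt "0 0 0 0 0 0 100"

```text
clock: 19.75
tcp_pos: [0.5735, 0.0141, 0.1719]
orientation: [0.51, 3.093, -0.0]
contact_force: [0.8, 0.2, -0.3]
grip_width: 0.0522
```

```bash
python3 - <<'E'
from h import *
snap('wrist','w12');go([.406,-.335,.16]);crop('w12',200,100,390,280,4,'c12')
E
```

```text
t 19.8 tcp [0.5721 0.0142 0.1698] yaw 71.3 w 0.0518 F [0.3 0.3 0.1] j7 1.21
delta [  45.3 -384.     9.8] [-0.     0.003  0.   ] n 9 per row [  5.  -42.7   1.1] [-0.      0.0004  0.    ]
```

View pics/c12.png

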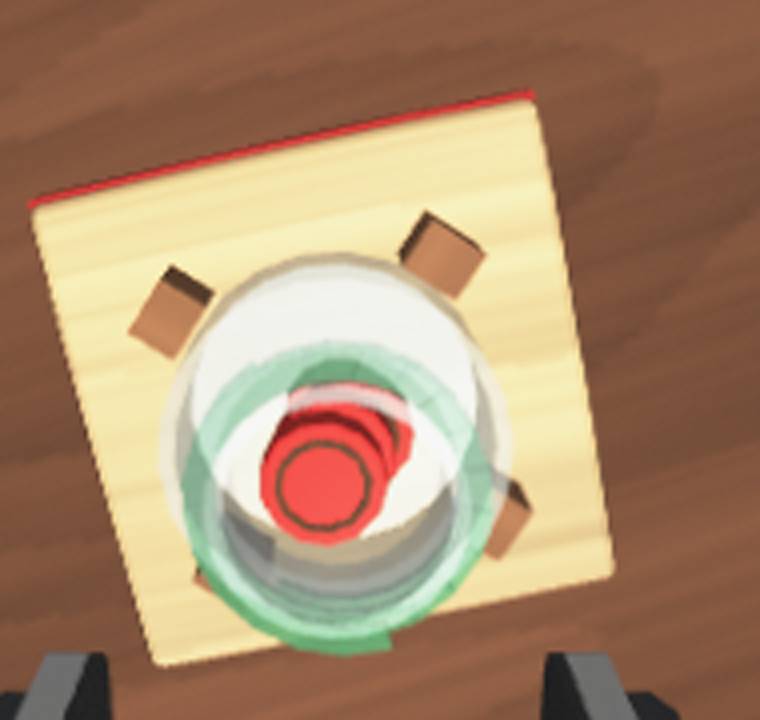

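Emit:
play_rows --pt "5 -46 0 0 0 0 100" --pt "5 -46 0 0 0 0 100" --pt "5 -46 0 0 0 0 100" --pt "5 -46 0 0 0 0 100" --pt "5 -46 0 0 0 0 100"

```text
clock: 20.3
tcp_pos: [0.4749, -0.1931, 0.1663]
orientation: [0.484, 3.102, 0.004]
contact_force: [0.7, -0.6, 0.4]
grip_width: 0.0523
```

Emit:
play_rows --pt "5 -46 0 0 0 0 100" --pt "5 -46 0 0 0 0 100" --pt "5 -42 5 0 0 0 100" --pt "5 -5 25 0 0 0 100" --pt "0 0 0 0 0 0 100"

```text
clock: 20.8
tcp_pos: [0.4039, -0.3299, 0.1325]
orientation: [-0.5, -3.1, -0.001]
contact_force: [0.5, 0.6, -0.5]
grip_width: 0.0514
```

```bash
python3 - <<'E'
from h import *
snap('wrist','w13');go([.406,-.335,.0015])
E
```

```text
t 20.85 tcp [ 0.4053 -0.3308  0.1342] yaw 71.7 w 0.0521 F [-0.4 -1.1  0.6] j7 1.98
delta [ -1.8  -3.7 132.8] [-0.001  0.001  0.   ] n 3 per row [-0.6 -1.2 44.3] [-0.0003  0.0005  0.    ]
```

View pics/w13.png

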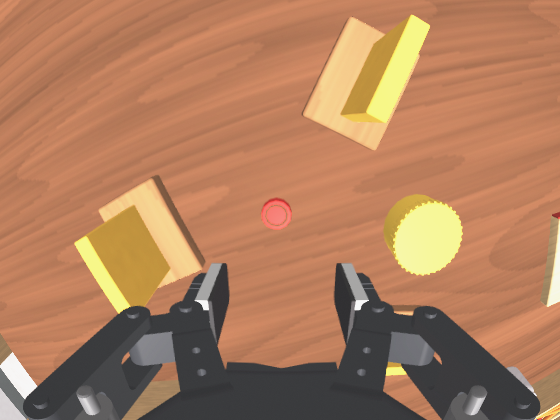

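```bash
python3 - <<'E'
from h import *
d=load('w13')
for p in [(276.5,213.5)]: print(wr(d,*p,.012).round(4))
for p in [(424,238)]: print('lid',wr(d,*p,.035).round(4))
E
```

```text
[ 0.4048 -0.3348  0.012 ]
lid [ 0.4582 -0.2209  0.035 ]
```

Emit:
play_rows --pt "-1 -2 45 0 0 0 100" --pt "-1 -2 45 0 0 0 100" --pt "0 0 15 0 0 0 100" --pt "0 0 0 0 0 0 100"

```text
clock: 21.25
tcp_pos: [0.4141, -0.3331, 0.0297]
orientation: [0.487, 3.094, -0.002]
contact_force: [-0.3, -0.0, 0.5]
grip_width: 0.0519
```

```bash
python3 - <<'E'
from h import *
go([.406,-.3355,.0015])
E
```

```text
t 21.25 tcp [ 0.4141 -0.3331  0.0297] yaw 72.1 w 0.0519 F [-0.3 -0.   0.5] j7 2.07
delta [ 7.3 -4.7 28.1] [ 0.    0.01 -0.  ] n 1 per row [ 7.3 -4.7 28.1] [ 0.0004  0.01   -0.    ]
```

Emit:
play_rows --pt "8 -5 15 0 0.01 0 100" --pt "0 0 9 0 0 0 100" --pt "0 0 3 0 0 0 100" --pt "0 0 0 0 0 0 100"

```text
clock: 21.65
tcp_pos: [0.4081, -0.3349, 0.0037]
orientation: [0.481, 3.101, -0.0]
contact_force: [-0.6, 0.3, -0.9]
grip_width: 0.0518
```

```bash
python3 - <<'E'
from h import *
go([.4055,-.335,.0015])
E
```

```text
t 21.65 tcp [ 0.4081 -0.3349  0.0037] yaw 72.4 w 0.0518 F [-0.6  0.3 -0.9] j7 2.1
delta [ 2.5 -0.9  2.2] [ 0.     0.004 -0.   ] n 1 per row [ 2.5 -0.9  2.2] [ 0.0004  0.0039 -0.    ]
```

Emit:
play_rows --pt "3 -1 3 0 0.004 0 100" --pt "0 0 0 0 0 0 255" --pt "0 0 0 0 0 0 255" --pt "0 0 0 0 0 0 255" --pt "0 0 -10 0 0 0 255"

```text
clock: 22.15
tcp_pos: [0.4052, -0.3353, 0.0118]
orientation: [0.482, 3.103, 0.0]
contact_force: [-0.6, 0.8, -0.2]
grip_width: 0.0238
```

Emit:
play_rows --pt "0 0 -45 0 0 0 255" --pt "0 0 -48 0 0 0 255" --pt "0 10 -48 0 0 0 255" --pt "-5 44 -8 0 0 0 255" --pt "-5 46 0 0 0 0 255"

```text
clock: 22.65
tcp_pos: [0.4434, -0.2481, 0.1708]
orientation: [0.504, 3.097, -0.004]
contact_force: [0.9, 0.2, -1.1]
grip_width: 0.0237
```

```bash
python3 - <<'E'
from h import *
go([.572,.016,.16])
E
```

```text
t 22.65 tcp [ 0.4434 -0.2481  0.1708] yaw 71.5 w 0.0237 F [ 0.9  0.2 -1.1] j7 1.76
delta [-38.1 291.3  10.4] [-0.002  0.005  0.   ] n 7 per row [-5.4 41.6  1.5] [-0.0003  0.0006  0.    ]
```

Emit:
play_rows --pt "-6 46 0 0 0 0 255" --pt "-6 46 0 0 0 0 255" --pt "-6 46 0 0 0 0 255" --pt "-6 46 0 0 0 0 255" --pt "-6 46 0 0 0 0 255"

```text
clock: 23.15
tcp_pos: [0.5484, -0.0332, 0.1776]
orientation: [0.511, 3.086, -0.003]
contact_force: [1.2, -0.7, -0.3]
grip_width: 0.0236
```

Emit:
play_rows --pt "-5 44 5 0 0 0 255" --pt "0 0 12 0 0 0 255" --pt "0 0 0 0 0 0 255"

```text
clock: 23.45
tcp_pos: [0.5705, 0.0174, 0.1625]
orientation: [0.492, 3.086, 0.002]
contact_force: [-1.0, -0.5, -0.2]
grip_width: 0.0239
```

```bash
python3 - <<'E'
from h import *
go([.572,.016,.107])
E
```

```text
t 23.45 tcp [0.5705 0.0174 0.1625] yaw 71.9 w 0.0239 F [-1.  -0.5 -0.2] j7 1.22
delta [-0.9 -1.1 55.6] [ 0.004  0.016 -0.   ] n 2 per row [-0.5 -0.5 27.8] [ 0.0021  0.0082 -0.    ]
```

Emit:
play_rows --pt "0 0 28 0.004 0.016 0 255" --pt "0 0 16 0 0 0 255" --pt "0 0 4 0 0 0 255" --pt "0 0 0 0 0 0 255"

```text
clock: 23.85
tcp_pos: [0.571, 0.0136, 0.1167]
orientation: [0.501, 3.098, -0.001]
contact_force: [-0.0, -0.1, 0.6]
grip_width: 0.0238
```

```bash
python3 - <<'E'
from h import *
go([.572,.016,.107])
E
```

```text
t 23.85 tcp [0.571  0.0136 0.1167] yaw 71.6 w 0.0238 F [-0.  -0.1  0.6] j7 1.24
delta [-0.1  2.6  9.7] [ 0.     0.003 -0.   ] n 1 per row [-0.1  2.6  9.7] [ 0.0001  0.0029 -0.    ]
```

Emit:
play_rows --pt "0 3 9 0 0 0 255" --pt "0 0 0 0 0 0 255" --pt "0 0 0 0 0 0 100" --pt "0 0 0 0 0 0 100" --pt "0 0 0 0 0 0 100"

```text
clock: 24.35
tcp_pos: [0.5734, 0.0149, 0.1103]
orientation: [0.505, 3.094, 0.001]
contact_force: [0.6, 0.0, 0.6]
grip_width: 0.0519
```

Emit:
play_rows --pt "0 0 -25 0 0 0 100" --pt "0 0 -35 0 0 0 100" --pt "0 0 0 0 0 0 0" --pt "0 0 0 0 0 0 0"

```text
clock: 24.75
tcp_pos: [0.5727, 0.0152, 0.1723]
orientation: [0.504, 3.094, 0.001]
contact_force: [0.3, -0.6, -0.7]
grip_width: 0.0788
```

```bash
python3 - <<'E'
from h import *
snap('wrist','w14');go([.46,-.219,.14]);crop('w14',200,100,390,280,4,'c14')
print(r.get_obs()['joints'])
E
```

```text
t 24.8 tcp [0.5732 0.0151 0.1726] yaw 71.5 w 0.0843 F [0.8 0.6 0.6] j7 1.22
delta [  33.2 -257.9   31.9] [ 0.002  0.007 -0.   ] n 6 per row [  5.5 -43.    5.3] [ 0.0003  0.0012 -0.    ]
[-0.32745981  0.37569234  0.24188251  1.88048001 -0.11151363  0.89111944
  1.21543614]
```

View pics/c14.png

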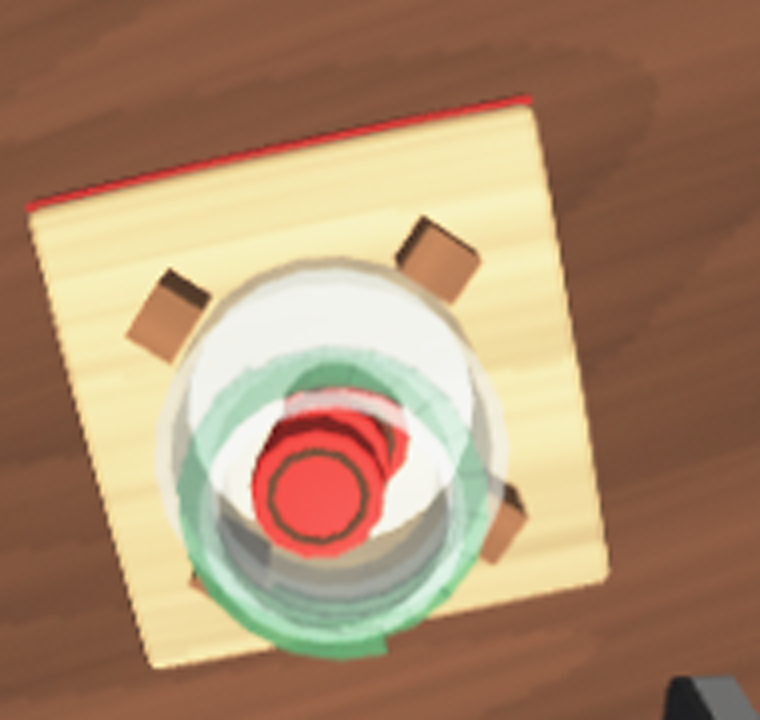

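Emit:
play_rows --pt "6 -46 0 0 0 0 0" --pt "6 -46 0 0 0 0 0" --pt "6 -46 0 0 0 0 0" --pt "6 -46 5 0 0 0 0" --pt "6 -46 10 0 0 0 0"

```text
clock: 25.3
tcp_pos: [0.4729, -0.1917, 0.1536]
orientation: [0.478, 3.097, 0.005]
contact_force: [0.9, -0.6, -0.3]
grip_width: 0.0856
```

Emit:
play_rows --pt "3 -14 10 0 0 0 0" --pt "0 0 0 0 0 0 0" --pt "0 0 0 0 0 0 0"

```text
clock: 25.6
tcp_pos: [0.4596, -0.2107, 0.1406]
orientation: [0.498, 3.1, 0.002]
contact_force: [-0.2, -0.5, 0.2]
grip_width: 0.0852
```

```bash
python3 - <<'E'
from h import *
snap('wrist','w15');go([.46,-.219,.1])
E
```

```text
t 25.65 tcp [ 0.4598 -0.2102  0.1406] yaw 71.8 w 0.0853 F [ 0.  -0.7  0.2] j7 1.7
delta [-2.9 -8.3 40.6] [ 0.001  0.001 -0.   ] n 1 per row [-2.9 -8.3 40.6] [ 0.0015  0.0013 -0.    ]
```

View pics/w15.png

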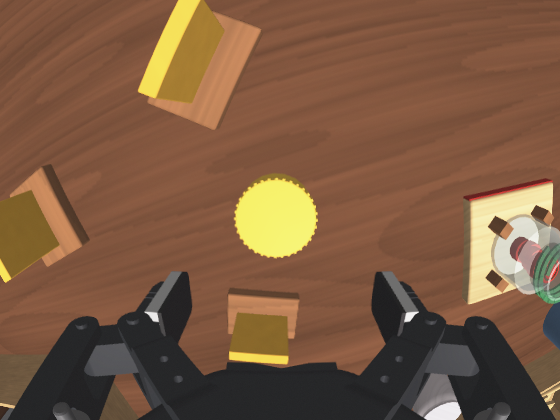

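```bash
python3 - <<'E'
from h import *
d=load('w15')
c=d['color'].astype(int); m=((c[...,2]>200)&(c[...,1]>200)&(c[...,0]<140)).astype(np.uint8)
n,l,s,ce=cv2.connectedComponentsWithStats(m)
i=l[218,276]; print(ce[i],s[i]); x,y,ww,hh=s[i,:4]
for p in [tuple(ce[i]),(x,218),(x+ww,218),(276,y),(276,y+hh)]: print(wr(d,*p,.035).round(4))
E
```

```text
[275.55701577 217.81601294] [ 235  178   83   80 4946]
[ 0.46   -0.2158  0.035 ]
[ 0.4499 -0.2469  0.035 ]
[ 0.4709 -0.1835  0.035 ]
[ 0.4295 -0.2052  0.035 ]
[ 0.4935 -0.2267  0.035 ]
```

```bash
python3 - <<'E'
from h import *
go([.461,-.216,.06])
E
```

```text
t 25.65 tcp [ 0.4598 -0.2102  0.1406] yaw 71.8 w 0.0853 F [ 0.  -0.7  0.2] j7 1.7
delta [-2.8 -5.2 80.6] [ 0.001  0.001 -0.   ] n 2 per row [-1.4 -2.6 40.3] [ 0.0007  0.0006 -0.    ]
```

Emit:
play_rows --pt "-3 -5 40 0 0 0 0" --pt "0 0 30 0 0 0 0" --pt "0 0 0 0 0 0 0" --pt "0 0 0 0 0 0 0"

```text
clock: 26.05
tcp_pos: [0.4679, -0.2103, 0.0711]
orientation: [0.479, 3.097, 0.005]
contact_force: [0.5, 0.1, 1.0]
grip_width: 0.0849
```

```bash
python3 - <<'E'
from h import *
go([.461,-.216,.012])
E
```

```text
t 26.05 tcp [ 0.4679 -0.2103  0.0711] yaw 72.4 w 0.0849 F [0.5 0.1 1. ] j7 1.76
delta [ 5.3 -7.8 59.1] [ 0.004  0.007 -0.   ] n 2 per row [ 2.6 -3.9 29.5] [ 0.0022  0.0035 -0.    ]
```

Emit:
play_rows --pt "5 -8 10 0.004 0.007 0 0" --pt "0 0 10 0 0 0 0" --pt "0 0 0 0 0 0 0"

```text
clock: 26.35
tcp_pos: [0.4631, -0.2159, 0.0527]
orientation: [0.475, 3.101, 0.0]
contact_force: [-0.4, 0.4, -0.0]
grip_width: 0.0852
```

```bash
python3 - <<'E'
from h import *
go([.461,-.216,.012])
E
```

```text
t 26.35 tcp [ 0.4631 -0.2159  0.0527] yaw 72.6 w 0.0852 F [-0.4  0.4 -0. ] j7 1.79
delta [ 2.2 -0.7 40.7] [ 0.001  0.004 -0.   ] n 1 per row [ 2.2 -0.7 40.7] [ 0.0009  0.0045 -0.    ]
```

Emit:
play_rows --pt "3 -1 14 0 0.004 0 0" --pt "1 0 14 0 0 0 0" --pt "1 0 10 0 0 0 0" --pt "0 0 0 0 0 0 0"

```text
clock: 26.75
tcp_pos: [0.4583, -0.2157, 0.0127]
orientation: [0.476, 3.103, 0.001]
contact_force: [-0.4, -0.3, 0.9]
grip_width: 0.0854
```

```bash
python3 - <<'E'
from h import *
snap('wrist','w16');go([.461,-.216,.012])
E
```

```text
t 26.8 tcp [ 0.4586 -0.2159  0.0133] yaw 72.5 w 0.0852 F [ 0.4 -0.  -0.9] j7 1.82
delta [-2.3  0.7  1.3] [ 0.001  0.003 -0.   ] n 1 per row [-2.3  0.7  1.3] [ 0.001   0.0027 -0.    ]
```

View pics/w16.png

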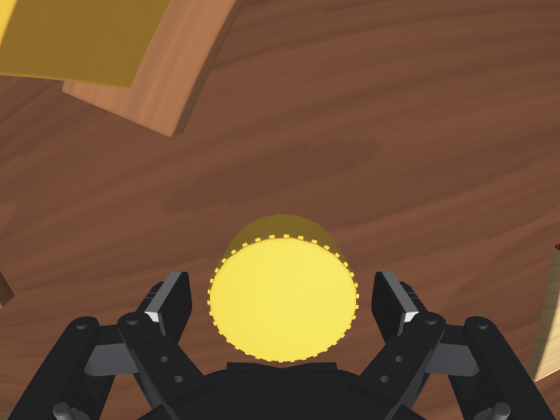

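```bash
python3 - <<'E'
from h import *
d=load('w16')
for p in [(283,297),(283,236),(283,361)]: print(wr(d,*p,.035).round(4))
E
```

```text
[ 0.4565 -0.2149  0.035 ]
[ 0.4297 -0.2065  0.035 ]
[ 0.4923 -0.226   0.035 ]
```

Emit:
play_rows --pt "-2 1 0 0 0.003 0 0" --pt "0 0 0 0 0 0 0" --pt "0 0 0 0 0 0 255" --pt "0 0 0 0 0 0 255" --pt "0 0 0 0 0 0 255" --force 60

```text
clock: 27.3
tcp_pos: [0.4623, -0.2161, 0.0154]
orientation: [0.477, 3.103, 0.002]
contact_force: [0.5, -0.1, -0.6]
grip_width: 0.0636
```

```bash
python3 - <<'E'
from h import *
go([.461,-.216,.1])
E
```

```text
t 27.3 tcp [ 0.4623 -0.2161  0.0154] yaw 72.5 w 0.0636 F [ 0.5 -0.1 -0.6] j7 1.81
delta [  1.1  -0.2 -84.6] [ 0.001  0.002 -0.   ] n 2 per row [  0.6  -0.1 -42.3] [ 0.0007  0.001  -0.    ]
```

Emit:
play_rows --pt "0 0 -30 0 0 0 255" --pt "0 0 -45 0 0 0 255" --pt "0 0 -45 0 0 0 255" --pt "0 0 -30 0 0 0 255" --pt "0 0 0 0 0 0 255"

```text
clock: 27.8
tcp_pos: [0.4613, -0.216, 0.1704]
orientation: [0.477, 3.105, 0.002]
contact_force: [-0.1, 0.1, -0.4]
grip_width: 0.064
```

```bash
python3 - <<'E'
from h import *
snap('wrist','w17');snap('side','s17');go([.572,.016,.16])
crop('s17',180,170,380,350,4,'cs17')
E
```

```text
t 27.9 tcp [ 0.4593 -0.215   0.167 ] yaw 72.6 w 0.064 F [-0.   0.1 -0.8] j7 1.71
delta [-38.3 254.1   7.1] [ 0.001 -0.006  0.   ] n 6 per row [-6.4 42.4  1.2] [ 0.0002 -0.001   0.    ]
```

View pics/w17.png

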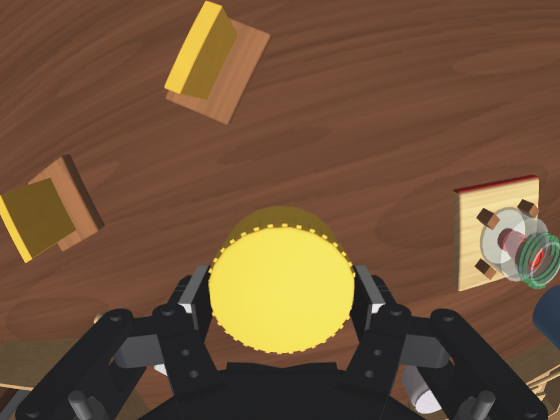

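View pics/cs17.png

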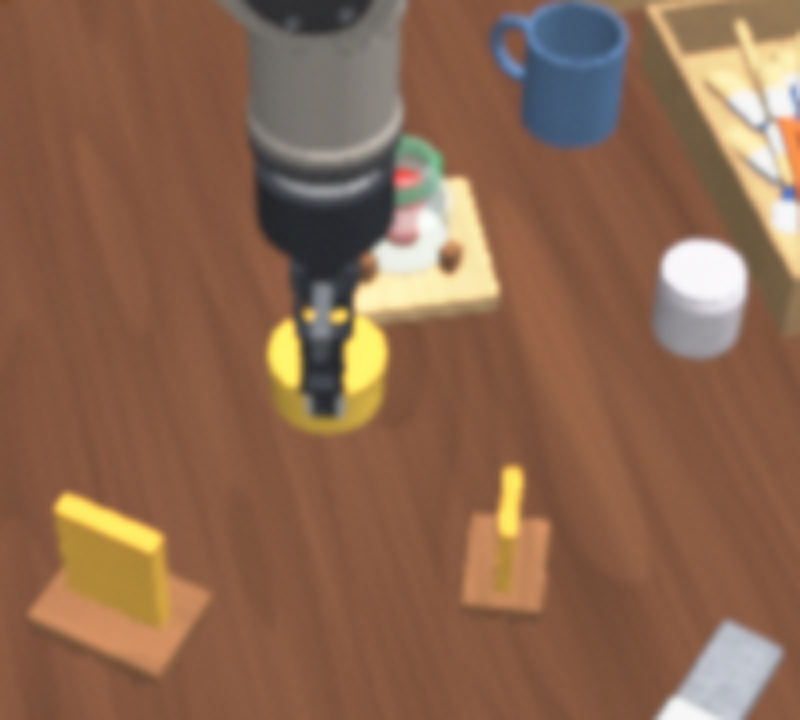

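```bash
cat >> h.py <<'E'
def pj(d,P):
    """world points -> wrist pixels"""
    P=np.atleast_2d(P); K,T=d['K'],d['T']; q=(P-T[:3,3])@T[:3,:3]
    x,y,z=q[:,0],-q[:,1],-q[:,2]; rho=np.hypot(x,y); th=np.arctan2(rho,z)
    return np.c_[K[0,2]+K[0,0]*th*x/rho, K[1,2]+K[1,1]*th*y/rho]
def circ(c,rad,z,n=90):
    t=np.linspace(0,2*np.pi,n); return np.c_[c[0]+rad*np.cos(t),c[1]+rad*np.sin(t),np.full(n,z)]
E
python3 - <<'E'
from h import *
from scipy.optimize import least_squares
def fit(f,px):
    d=load(f)
    loc=np.array([[-60,-60],[-60,60],[60,60],[60,-60]])/1000
    def P(p):
        c,s=np.cos(p[2]),np.sin(p[2]); q=loc@np.array([[c,s],[-s,c]])+p[:2]
        return np.c_[q,np.full(4,.018)]
    s=least_squares(lambda p:(pj(d,P(p))-px).ravel(),[.572,.015,-.12])
    print(f,s.x[:2].round(4),np.degrees(s.x[2]).round(2),(pj(d,P(s.x))-px).round(1).tolist()); return s.x
px=np.array([(32,210),(532,104),(608,578),(155,668)])/4+[200,100]
fit('w14',px)
px=np.array([(34,208),(537,98),(613,575),(157,665)])/4+[200,100]
fit('w12',px)
d=load('w14')
for c in [(.572,.016)]:
  im=cv2.resize(d['color'][100:280,200:390],None,fx=4,fy=4,interpolation=cv2.INTER_CUBIC)
  for rad,z,col in [(.0205,.1,(255,0,0)),(.0235,.1,(0,0,255)),(.036,.05,(0,0,0))]:
    p=((pj(d,circ(c,rad,z))-[200,100]+.5)*4-.5).round().astype(int); cv2.polylines(im,[p],False,col,1)
  cv2.imwrite('pics/o14.png',im)
d=load('w17'); 
c=d['color'].astype(int); m=((c[...,2]>200)&(c[...,1]>200)&(c[...,0]<140)).astype(np.uint8)
n,l,s,ce=cv2.connectedComponentsWithStats(m); i=l[288,282]
con=max(cv2.findContours((l==i).astype(np.uint8),cv2.RETR_EXTERNAL,cv2.CHAIN_APPROX_NONE)[0],key=len)[:,0]
# T -> tcp at picture: camera rigid on tool
o=r.get_obs()
E
```

```text
w14 [0.5736 0.0165] -6.67 [[-1.5, -0.2], [1.1, -1.0], [1.7, 0.8], [-1.3, 1.0]]
w12 [0.5737 0.0165] -6.79 [[-1.3, -0.6], [0.7, -0.6], [1.5, 0.7], [-0.9, 1.1]]
```

View pics/o14.png

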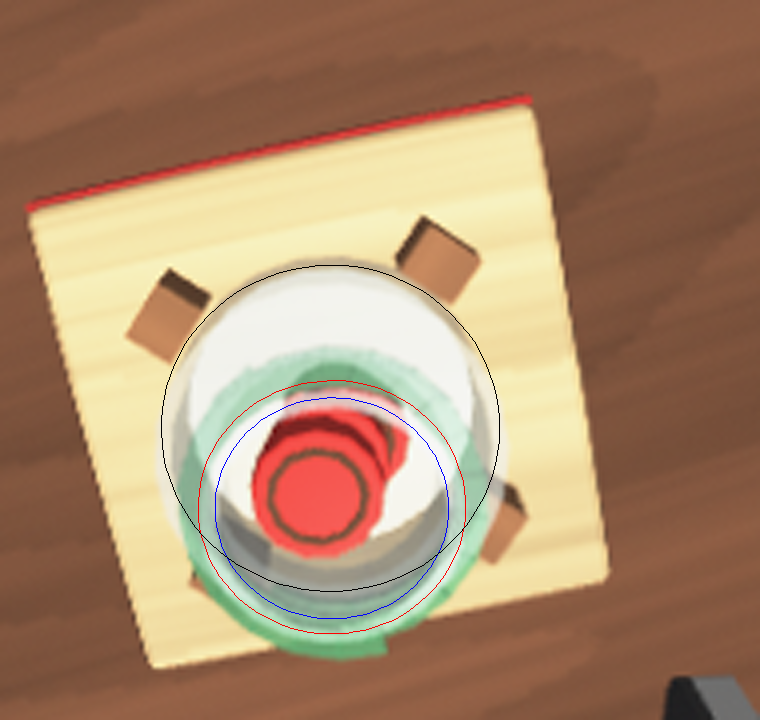

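Emit:
play_rows --pt "-7 46 0 0 0 0 255" --pt "-7 46 0 0 0 0 255" --pt "-7 46 0 0 0 0 255" --pt "-7 46 0 0 0 0 255" --pt "-7 46 0 0 0 0 255"

```text
clock: 28.4
tcp_pos: [0.5576, -0.0081, 0.1579]
orientation: [-0.5, -3.082, 0.005]
contact_force: [0.0, -0.6, 0.3]
grip_width: 0.0638
```

Emit:
play_rows --pt "-2 10 0 0 0 -0.14 255" --pt "0 0 0 0 0 -0.14 255" --pt "0 0 0 0 0 -0.14 255" --pt "0 0 0 0 0 -0.14 255" --pt "0 0 0 0 0 -0.14 255"

```text
clock: 28.9
tcp_pos: [0.5588, 0.0136, 0.1451]
orientation: [0.648, -3.037, -0.015]
contact_force: [-0.1, -1.3, -1.7]
grip_width: 0.0634
```

Emit:
play_rows --pt "0 0 0 0 0 -0.14 255" --pt "0 0 0 0 0 -0.14 255" --pt "0 0 0 0 0 -0.14 255" --pt "0 0 0 0 0 -0.14 255" --pt "0 0 0 0 0 -0.1 255"

```text
clock: 29.4
tcp_pos: [0.551, 0.0139, 0.133]
orientation: [1.631, -2.627, -0.051]
contact_force: [0.1, -0.2, -1.3]
grip_width: 0.0636
```

```bash
python3 - <<'E'
from h import *
go([.573,.0161,.14])
E
```

```text
t 29.4 tcp [0.551  0.0139 0.133 ] yaw 153.6 w 0.0636 F [ 0.1 -0.2 -1.3] j7 2.52
delta [-11.6 -18.3  -8.3] [ 0.054 -0.024  0.001] n 1 per row [-11.6 -18.3  -8.3] [ 0.0535 -0.024   0.0006]
```

Emit:
play_rows --pt "-12 -18 -10 0.054 -0.024 0 255" --pt "0 0 0 0 0 -0.12 255" --pt "0 0 0 0 0 -0.12 255" --pt "0 0 0 0 0 0 255" --pt "0 0 0 0 0 0 255"

```text
clock: 29.9
tcp_pos: [0.5665, 0.0165, 0.1305]
orientation: [1.967, -2.433, -0.018]
contact_force: [0.5, 1.0, -0.4]
grip_width: 0.0637
```

```bash
python3 - <<'E'
from h import *
go([.573,.0161,.14]);
E
```

```text
t 29.9 tcp [0.5665 0.0165 0.1305] yaw 167.9 w 0.0637 F [ 0.5  1.  -0.4] j7 2.73
delta [-1.  -6.3 -9.6] [ 0.017 -0.002  0.   ] n 1 per row [-1.  -6.3 -9.6] [ 0.0168 -0.0024  0.    ]
```

Emit:
play_rows --pt "-2 -6 -4 0.017 -0.002 0 255" --pt "0 0 0 0 0 0 255" --pt "0 0 0 0 0 0 255"

```text
clock: 30.2
tcp_pos: [0.5722, 0.0172, 0.1329]
orientation: [1.968, -2.447, -0.001]
contact_force: [-0.2, 0.0, -1.4]
grip_width: 0.0637
```

```bash
python3 - <<'E'
from h import *
snap('wrist','w18');go([.5728,.0172,.115]);snap('side','s18');crop('s18',200,150,360,270,5,'cs18')
E
```

```text
t 30.25 tcp [0.5724 0.0173 0.1331] yaw 167.6 w 0.0637 F [-0.4 -0.  -0.3] j7 2.72
delta [-0.  -0.4 18.1] [ 0.001 -0.001  0.   ] n 1 per row [-0.  -0.4 18.1] [ 0.0011 -0.0008  0.    ]
```

View pics/w18.png

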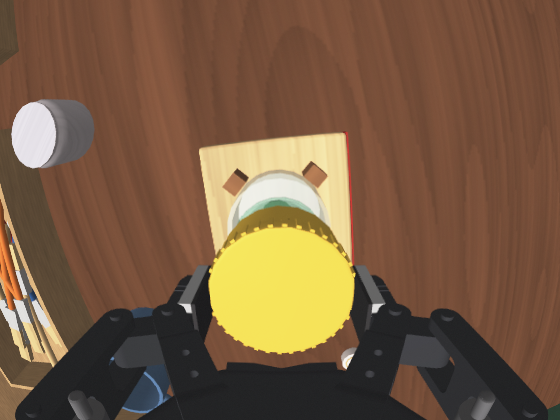

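View pics/cs18.png

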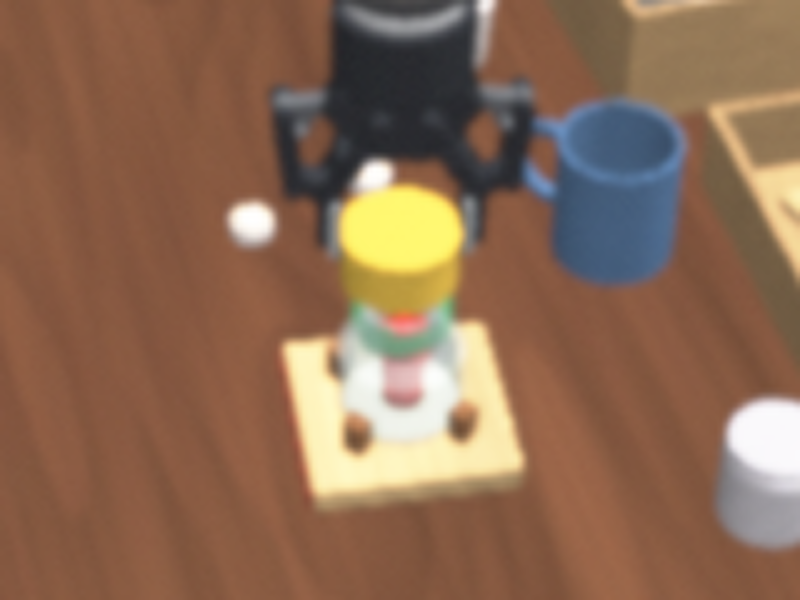

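Emit:
play_rows --pt "0 0 9 0 0 0 255" --pt "0 0 6 0 0 0 255" --pt "0 0 3 0 0 0 255" --pt "0 0 0 0 0 0 255"

```text
clock: 30.7
tcp_pos: [0.5722, 0.0173, 0.1134]
orientation: [1.968, -2.447, -0.001]
contact_force: [0.0, -0.3, 0.3]
grip_width: 0.0634
```

```bash
python3 - <<'E'
from h import *
go([.5728,.0172,.110])
E
```

```text
t 30.7 tcp [0.5722 0.0173 0.1134] yaw 167.6 w 0.0634 F [ 0.  -0.3  0.3] j7 2.72
delta [-0.  -0.6  3.4] [ 0.001 -0.001  0.   ] n 1 per row [-0.  -0.6  3.4] [ 0.0011 -0.0008  0.    ]
```

Emit:
play_rows --pt "0 -1 2 0 0 0 255" --pt "0 0 2 0 0 0 255" --pt "0 0 2 0 0 0 255"

```text
clock: 31.0
tcp_pos: [0.5736, 0.017, 0.1076]
orientation: [1.968, -2.447, -0.0]
contact_force: [-5.2, 0.1, 15.8]
grip_width: 0.0636
```

Emit:
play_rows --pt "0 0 2 0 0 0 255" --pt "0 0 2 0 0 0 255" --pt "0 0 1 0 0 0 255"

```text
clock: 31.3
tcp_pos: [0.5737, 0.0172, 0.1076]
orientation: [1.967, -2.448, 0.0]
contact_force: [-3.6, 0.7, 6.6]
grip_width: 0.0642
```

```bash
python3 - <<'E'
from h import *
go([.5728,.0172,.110]); print(r.get_obs()['moment'])
E
```

```text
t 31.3 tcp [0.5737 0.0172 0.1076] yaw 167.6 w 0.0642 F [-3.6  0.7  6.6] j7 2.72
delta [ 0.2  0.9 -2.4] [ 0.    -0.001  0.   ] n 1 per row [ 0.2  0.9 -2.4] [ 0.0005 -0.001   0.    ]
[-0.12174328  0.79250376 -0.02458437]
```

Emit:
play_rows --pt "0 1 0.5 0 0 0.12 255" --pt "0 0 0.6 0 0 0.12 255" --pt "0 0 0.6 0 0 0.12 255"

```text
clock: 31.6
tcp_pos: [0.5736, 0.0174, 0.1073]
orientation: [-1.48, 2.769, -0.002]
contact_force: [-0.0, -0.3, -1.8]
grip_width: 0.0637
```

```bash
python3 - <<'E'
from h import *
go([.5728,.0165,.105]); print(r.get_obs()['moment'])
E
```

```text
t 31.6 tcp [0.5736 0.0174 0.1073] yaw 146.3 w 0.0637 F [-0.  -0.3 -1.8] j7 2.39
delta [1.2 0.1 2.3] [-0.002  0.001  0.   ] n 1 per row [1.2 0.1 2.3] [-0.0017  0.0011  0.    ]
[ 0.02575841 -0.03175732 -0.04258833]
```

Emit:
play_rows --pt "0 0 1.5 0 0 0.12 255" --pt "0 0 1 0 0 0.12 255" --pt "0 0 1 0 0 0.12 255" --pt "0 0 1 0 0 0.12 255"

```text
clock: 32.0
tcp_pos: [0.5762, 0.0168, 0.1051]
orientation: [-0.748, 3.043, -0.004]
contact_force: [-1.1, -1.4, 3.0]
grip_width: 0.0633
```

```bash
python3 - <<'E'
from h import *
go([.5728,.0165,.105]); print(r.get_obs()['moment'])
E
```

```text
t 32.0 tcp [0.5762 0.0168 0.1051] yaw 117.6 w 0.0633 F [-1.1 -1.4  3. ] j7 1.96
delta [3.1 1.3 0. ] [-0.004  0.007  0.   ] n 1 per row [3.1 1.3 0. ] [-0.0041  0.0069  0.    ]
[-0.3809241   0.26342984  0.11610452]
```

Emit:
play_rows --pt "2 1 1 0 0.006 0.12 255" --pt "0 0 1 0 0 0.12 255" --pt "0 0 1 0 0 0.12 255" --pt "0 0 1 0 0 0.12 255"

```text
clock: 32.4
tcp_pos: [0.5762, 0.016, 0.1034]
orientation: [0.029, 3.134, -0.005]
contact_force: [-1.4, -2.0, 3.1]
grip_width: 0.0635
```

```bash
python3 - <<'E'
from h import *
go([.5735,.0165,.1]); print(r.get_obs()['moment'])
E
```

```text
t 32.4 tcp [0.5762 0.016  0.1034] yaw 88.9 w 0.0635 F [-1.4 -2.   3.1] j7 1.54
delta [2.8 0.5 3.4] [-0.003  0.008  0.   ] n 1 per row [2.8 0.5 3.4] [-0.0032  0.0076  0.    ]
[-0.38599558  0.41366276  0.12633841]
```

Emit:
play_rows --pt "3 -1 1 -0.003 0.008 0.12 255" --pt "1 0 1 0 0 0.12 255" --pt "1 0 1 0 0 0.12 255" --pt "1 0 1 0 0 0.12 255" --pt "1 0 1 0 0 0.12 255"

```text
clock: 32.9
tcp_pos: [0.5731, 0.0171, 0.1014]
orientation: [0.991, 2.974, 0.007]
contact_force: [1.7, -2.2, 0.9]
grip_width: 0.0636
```

```bash
python3 - <<'E'
from h import *
go([.5735,.0165,.1]); print(r.get_obs()['moment'])
E
```

```text
t 32.9 tcp [0.5731 0.0171 0.1014] yaw 53.2 w 0.0636 F [ 1.7 -2.2  0.9] j7 1.02
delta [-0.7 -0.3  1.4] [ 0.006  0.005 -0.   ] n 1 per row [-0.7 -0.3  1.4] [ 0.0063  0.0051 -0.    ]
[-0.35830036 -0.41174269  0.06914189]
```

Emit:
play_rows --pt "-1 0 1 0.006 0.005 0.14 255" --pt "0 0 1 0 0 0.14 255" --pt "0 0 1 0 0 0.14 255" --pt "0 0 1 0 0 0.14 255"

```text
clock: 33.3
tcp_pos: [0.5758, 0.0154, 0.0994]
orientation: [1.804, 2.567, 0.004]
contact_force: [-2.9, -2.4, 3.8]
grip_width: 0.0636
```

```bash
python3 - <<'E'
from h import *
go([.5735,.0165,.095]); print(r.get_obs()['moment'])
E
```

```text
t 33.3 tcp [0.5758 0.0154 0.0994] yaw 19.8 w 0.0636 F [-2.9 -2.4  3.8] j7 0.54
delta [ 1.8 -1.8  4.4] [ 0.004  0.002 -0.   ] n 1 per row [ 1.8 -1.8  4.4] [ 0.004   0.0016 -0.    ]
[-0.5941086   0.71450278  0.11781241]
```

Emit:
play_rows --pt "1 -2 1 0.004 0.002 0.14 255" --pt "0 -1 1 0 0 0.14 255" --pt "0 -1 1 0 0 0.14 255" --pt "0 -1 1 0 0 0.14 255"

```text
clock: 33.7
tcp_pos: [0.573, 0.0148, 0.0975]
orientation: [2.467, 1.94, 0.007]
contact_force: [-0.3, -1.0, 2.2]
grip_width: 0.0638
```

```bash
python3 - <<'E'
from h import *
go([.5735,.0165,.095]); print(r.get_obs()['moment'])
E
```

```text
t 33.7 tcp [0.573  0.0148 0.0975] yaw -13.6 w 0.0638 F [-0.3 -1.   2.2] j7 0.07
delta [1.8 0.1 2.5] [ 0.005 -0.002  0.   ] n 1 per row [1.8 0.1 2.5] [ 0.005  -0.0017  0.    ]
[-0.18317613  0.22488942  0.05527671]
```

Emit:
play_rows --pt "1 0 1 0.005 -0.002 0.14 255" --pt "0 -1 1 0 0 0.14 255" --pt "0 -1 1 0 0 0.14 255" --pt "0 -1 1 0 0 0.14 255"

```text
clock: 34.1
tcp_pos: [0.5743, 0.0173, 0.0958]
orientation: [2.92, 1.151, 0.011]
contact_force: [0.5, -2.4, -0.5]
grip_width: 0.0641
```

```bash
python3 - <<'E'
from h import *
go([.5735,.0165,.095]); print(r.get_obs()['moment'])
E
```

```text
t 34.1 tcp [0.5743 0.0173 0.0958] yaw -47.0 w 0.0641 F [ 0.5 -2.4 -0.5] j7 -0.39
delta [-1.1  0.1  0.7] [ 0.005 -0.006  0.   ] n 1 per row [-1.1  0.1  0.7] [ 0.0053 -0.0057  0.    ]
[-0.8268006  -0.10788505  0.02065194]
```

Emit:
play_rows --pt "-1 0 1.2 0.005 -0.006 0.14 255" --pt "0 0 1.2 0 0 0.14 255" --pt "0 0 1.2 0 0 0.14 255" --pt "0 0 1.2 0 0 0.14 255"

```text
clock: 34.5
tcp_pos: [0.5751, 0.0168, 0.092]
orientation: [3.13, 0.265, 0.005]
contact_force: [-2.7, -3.0, 12.8]
grip_width: 0.0635
```

```bash
python3 - <<'E'
from h import *
go([.5735,.0165,.09]); print(r.get_obs()['moment'])
E
```

```text
t 34.5 tcp [0.5751 0.0168 0.092 ] yaw -80.3 w 0.0635 F [-2.7 -3.  12.8] j7 -0.85
delta [-1.6  0.   2. ] [ 0.001 -0.003  0.   ] n 1 per row [-1.6  0.   2. ] [ 0.0007 -0.003   0.    ]
[-0.65522722  0.64972956  0.23352478]
```

Emit:
play_rows --pt "-1 0 0.5 0 -0.003 0.12 255" --pt "0 0 0.5 0 0 0.12 255"

```text
clock: 34.7
tcp_pos: [0.5753, 0.0161, 0.0921]
orientation: [3.138, -0.127, 0.004]
contact_force: [-3.2, -1.3, 3.2]
grip_width: 0.0636
```

```bash
python3 - <<'E'
from h import *
snap('side','s19');crop('s19',200,150,360,270,5,'cs19');snap('wrist','w19')
go([.5735,.0165,.09]); print(r.get_obs()['moment'])
E
```

```text
t 34.8 tcp [0.5753 0.0161 0.092 ] yaw -94.5 w 0.0639 F [-1.5 -1.2  5.7] j7 -1.05
delta [-1.8 -0.2  2. ] [ 0.001 -0.002  0.   ] n 1 per row [-1.8 -0.2  2. ] [ 0.0014 -0.0023  0.    ]
[-0.07067878  0.39635653 -0.0946711 ]
```

View pics/cs19.png

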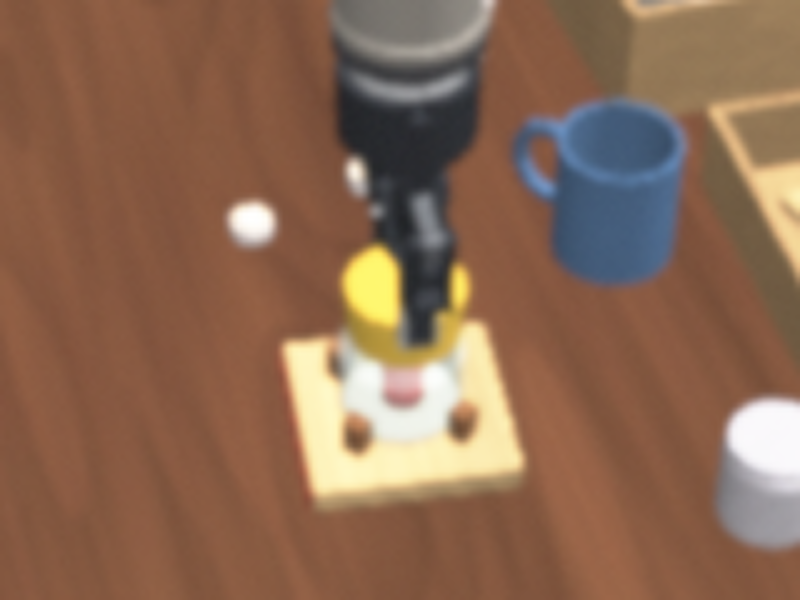

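View pics/w19.png

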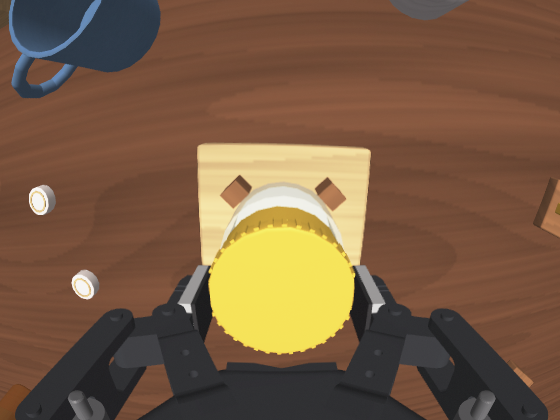

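Emit:
play_rows --pt "-1 0 0.6 0 -0.002 0.14 255" --pt "0 0 0.6 0 0 0.14 255" --pt "0 0 0.6 0 0 0.14 255" --pt "0 0 0.6 0 0 0.14 255"

```text
clock: 35.2
tcp_pos: [0.5752, 0.0152, 0.0921]
orientation: [2.974, -1.012, 0.004]
contact_force: [-3.0, -0.3, 5.9]
grip_width: 0.064
```

```bash
python3 - <<'E'
from h import *
go([.5735,.0165,.09]); print(r.get_obs()['moment'])
E
```

```text
t 35.2 tcp [0.5752 0.0152 0.0921] yaw -127.6 w 0.064 F [-3.  -0.3  5.9] j7 -1.53
delta [-2.2  0.   2.1] [-0.001 -0.003 -0.   ] n 1 per row [-2.2  0.   2.1] [-0.0006 -0.0025 -0.    ]
[-0.1552095   0.78373133  0.09895171]
```

Emit:
play_rows --pt "0 0 0 0 0 0 0" --pt "0 0 0 0 0 0 0" --pt "0 0 0 0 0 0 0" --pt "0 0 -30 0 0 0 0" --pt "0 0 -45 0 0 0 0"

```text
clock: 35.7
tcp_pos: [0.5723, 0.0172, 0.1633]
orientation: [2.976, -0.996, -0.01]
contact_force: [1.4, 0.0, 0.4]
grip_width: 0.0851
```

Emit:
play_rows --pt "0 0 -45 0 0 0 0" --pt "0 0 -30 0 0 0 0" --pt "0 0 0 0 0 0 0"

```text
clock: 36.0
tcp_pos: [0.575, 0.0163, 0.2459]
orientation: [2.982, -0.987, -0.001]
contact_force: [0.1, 0.0, -0.4]
grip_width: 0.0854
```

```bash
python3 - <<'E'
from h import *
d=snap('wrist','w20'); s=snap('side','s20');go([.5735,.0165,.24])
c=s['color'].astype(int); m=((c[...,2]>200)&(c[...,1]>190)&(c[...,0]<110)).astype(np.uint8)
n,l,st,ce=cv2.connectedComponentsWithStats(m)
for i in range(1,n):
  if st[i,4]>60: print(ce[i],st[i])
crop('s20',200,150,360,270,5,'cs20')
E
```

```text
t 36.1 tcp [0.5733 0.017  0.2424] yaw -126.7 w 0.0851 F [-0.5 -0.3  0.5] j7 -1.65
delta [0.5 0.3 2.4] [ 0.003  0.004 -0.   ] n 1 per row [0.5 0.3 2.4] [ 0.0034  0.0044 -0.    ]
[  7.89634146 115.42682927] [  1  92  16  49 492]
[121.57841141 124.76171079] [ 89 110  64  29 982]
[280.22608696 207.50434783] [269 199  24  17 115]
[207.03053435 300.53435115] [195 294  25  14 131]
[258.26108374 375.63054187] [243 368  31  16 203]
```

View pics/w20.png

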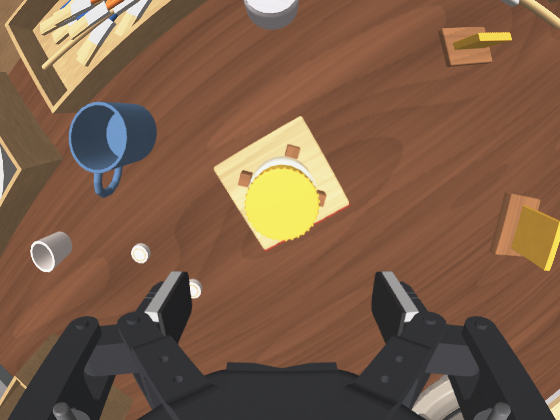

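View pics/cs20.png

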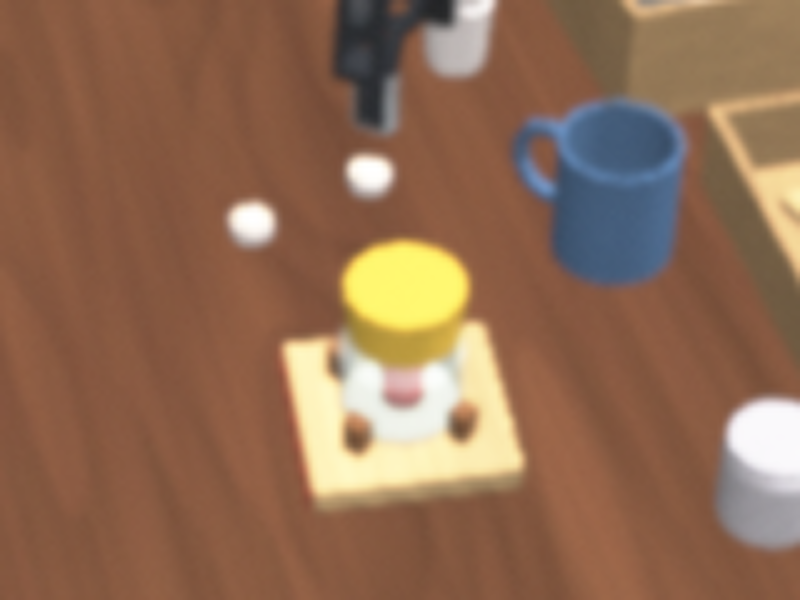

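```bash
cat >> h.py <<'E'
def pts(d,mask,fish=True):
    v,u=np.nonzero(mask); z=d['depth'][v,u]; K,T=d['K'],d['T']; x=u-K[0,2]; y=v-K[1,2]
    if fish:
        rr=np.hypot(x,y); t=np.tan(rr/K[0,0])/np.maximum(rr,1e-9); q=np.c_[x*t*z,-y*t*z,-z]
    else: q=np.c_[x/K[0,0]*z,-y/K[1,1]*z,-z]
    q=q[z>0]; return q@T[:3,:3].T+T[:3,3]
def plane(P):
    c=P.mean(0); 
    for _ in range(3):
        A=np.c_[P[:,:2]-c[:2],np.ones(len(P))]; s=np.linalg.lstsq(A,P[:,2],rcond=None)[0]; e=P[:,2]-A@s
        k=abs(e)<2.5*max(e.std(),1e-4); P=P[k]
    return P[:,:2].mean(0).round(4),round(s[2],4),np.degrees(s[:2]).round(2),round(e.std(),4)
E
python3 - <<'E'
from h import *
for f,fi,seed in [('w20',1,(205,282)),('s20',0,(207,280))]:
    d=load(f); c=d['color'].astype(int); m=((c[...,2]>200)&(c[...,1]>190)&(c[...,0]<130)).astype(np.uint8)
    n,l,st,ce=cv2.connectedComponentsWithStats(m); k=cv2.erode((l==l[seed]).astype(np.uint8),np.ones((3,3)))
    print(f,'lid',plane(pts(d,k,fi)))
d=load('w20'); m=np.zeros((420,560),np.uint8); m[60:100,200:400]=1; print('table w',plane(pts(d,m)))
m[:]=0; m[300:330,300:370]=1; print('table w',plane(pts(d,m)))
m[:]=0
# block
cv2.fillPoly(m,[np.array([(222,168),(300,122),(310,140),(236,178)])],1); print('block w',plane(pts(d,m)))
d=load('s20'); m[:]=0; m[190:215,220:255]=1; print('table s',plane(pts(d,m,0)))
E
```

```text
w20 lid (array([0.5759, 0.0146]), np.float64(0.1126), array([-0.19,  0.08]), np.float64(0.0006))
s20 lid (array([0.5757, 0.0128]), np.float64(0.1125), array([-0.5 , -0.55]), np.float64(0.002))
table w (array([ 0.6621, -0.077 ]), np.float64(0.0006), array([-0.09,  0.09]), np.float64(0.0008))
table w (array([0.3752, 0.0686]), np.float64(0.0007), array([-0.01, -0.06]), np.float64(0.0007))
block w (array([0.616 , 0.0036]), np.float64(0.0187), array([-0.38,  0.09]), np.float64(0.0008))
table s (array([0.4847, 0.1841]), np.float64(0.0005), array([ 0.2 , -0.42]), np.float64(0.0026))
```

Emit:
play_rows --pt "0 0 0 0 0 -0.14 0" --pt "0 0 0 0 0 -0.14 0" --pt "0 0 0 0 0 -0.14 0" --pt "0 0 0 0 0 -0.14 0" --pt "0 0 0 0 0 -0.14 0"

```text
clock: 36.6
tcp_pos: [0.5691, 0.0191, 0.2341]
orientation: [3.138, 0.144, -0.027]
contact_force: [-0.4, -0.3, 0.6]
grip_width: 0.0855
```

Emit:
play_rows --pt "0 0 0 0 0 -0.14 0" --pt "0 0 0 0 0 -0.14 0" --pt "0 0 0 0 0 -0.14 0" --pt "0 0 0 0 0 -0.14 0" --pt "0 0 0 0 0 -0.14 0"

```text
clock: 37.1
tcp_pos: [0.5638, 0.0215, 0.2257]
orientation: [-2.864, -1.261, 0.043]
contact_force: [0.5, 0.3, -0.4]
grip_width: 0.0852
```

Emit:
play_rows --pt "0 0 0 0 0 -0.14 0" --pt "0 0 0 0 0 -0.14 0" --pt "0 0 0 0 0 -0.1 0" --pt "0 0 0 0 0 0 0"

```text
clock: 37.5
tcp_pos: [0.5596, 0.0233, 0.2196]
orientation: [-2.543, -1.804, 0.05]
contact_force: [0.0, 0.2, -0.3]
grip_width: 0.0852
```

```bash
python3 - <<'E'
from h import *
go([.555,-.262,.2],-23.5)
E
```

```text
t 37.5 tcp [0.5596 0.0233 0.2196] yaw -19.3 w 0.0852 F [ 0.   0.2 -0.3] j7 -0.13
delta [-270.6   90.7   19.6] [-0.037  0.014  0.074] n 7 per row [-38.7  13.    2.8] [-0.0053  0.002   0.0105]
```

Emit:
play_rows --pt "-40 13 0 -0.037 0.014 0.04 0" --pt "-42 14 0 0 0 0.034 0" --pt "-42 14 0 0 0 0 0" --pt "-42 14 0 0 0 0 0" --pt "-42 14 0 0 0 0 0"

```text
clock: 38.0
tcp_pos: [0.5436, -0.1903, 0.2128]
orientation: [-2.618, -1.723, 0.004]
contact_force: [0.5, 0.7, -0.1]
grip_width: 0.0857
```

```bash
python3 - <<'E'
from h import *
go([.555,-.262,.18],-23.5)
E
```

```text
t 38.0 tcp [ 0.5436 -0.1903  0.2128] yaw -23.3 w 0.0857 F [ 0.5  0.7 -0.1] j7 0.21
delta [-61.4  39.1  32.4] [-0.008 -0.002  0.004] n 2 per row [-30.7  19.6  16.2] [-0.0041 -0.001   0.0018]
```

Emit:
play_rows --pt "-30 19 10 -0.008 0 0 0" --pt "-22 15 10 0 0 0 0" --pt "0 0 0 0 0 0 0" --pt "0 0 0 0 0 0 0"

```text
clock: 38.4
tcp_pos: [0.5495, -0.2604, 0.1886]
orientation: [-2.639, -1.7, 0.005]
contact_force: [0.4, 0.5, -0.0]
grip_width: 0.0854
```

```bash
python3 - <<'E'
from h import *
snap('wrist','w21');snap('top','t21')
go([.555,-.262,.18],-23.5)
E
```

```text
t 38.5 tcp [ 0.5498 -0.2595  0.189 ] yaw -24.3 w 0.0856 F [0.2 0.8 0.3] j7 0.33
delta [-0.1  5.8  9. ] [-0.004  0.001 -0.014] n 1 per row [-0.1  5.8  9. ] [-0.0035  0.0007 -0.0137]
```

View pics/w21.png

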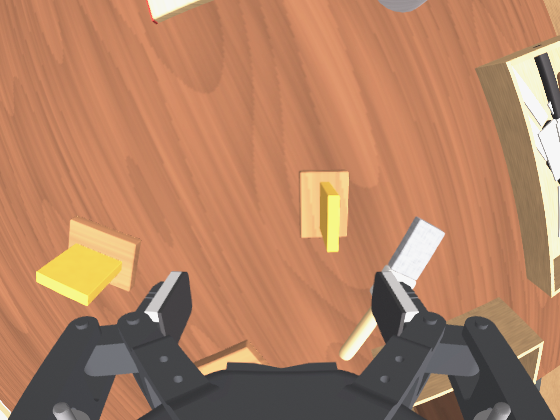

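```bash
crop() { :; }; python3 - <<'E'
from h import *
crop('w21',270,140,390,280,5,'c21')
E
```

```text
(no output)
```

View pics/c21.png

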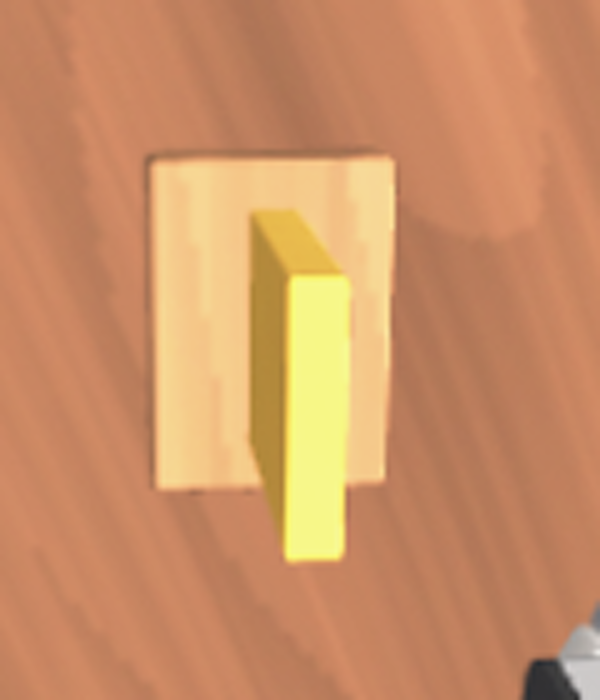

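```bash
python3 - <<'E'
from h import *
d=load('w21')
f=[wr(d,270+x/5,140+y/5,.014)[:2] for x,y in [(153,157),(393,157),(386,482),(157,488)]]
b=[wr(d,270+x/5,140+y/5,.075)[:2] for x,y in [(290,277),(349,277),(344,558),(285,560)]]
for n,q in [('foot',f),('board',b)]:
    q=np.array(q); print(n,q.round(4).tolist(),'c',q.mean(0).round(4),'len',np.linalg.norm(np.diff(np.r_[q,q[:1]],axis=0),axis=1).round(4))
    e=(q[0]+q[1]-q[2]-q[3]); print('long axis yaw',np.degrees(np.arctan2(e[1],e[0])))
    e=(q[0]+q[3]-q[1]-q[2]); print('short axis yaw',np.degrees(np.arctan2(e[1],e[0])))
t=load('t21'); c=t['color'].astype(int); 
m=((c[...,2]>180)&(c[...,1]>150)&(c[...,0]<90)).astype(np.uint8); n,l,s,ce=cv2.connectedComponentsWithStats(m)
for i in range(1,n):
    if s[i,4]>20: print('yel',ce[i],s[i,4],w(t,*ce[i],.075).round(4))
E
```

```text
foot [[0.5759, -0.246], [0.6201, -0.2653], [0.5936, -0.3292], [0.5489, -0.3101]] c [ 0.5846 -0.2876] len [0.0482 0.0691 0.0486 0.0696]
long axis yaw 67.3359610702982
short axis yaw 156.6126050427287
board [[0.5894, -0.263], [0.5983, -0.267], [0.5794, -0.3131], [0.5699, -0.3091]] c [ 0.5843 -0.288 ] len [0.0098 0.0498 0.0103 0.05  ]
long axis yaw 67.41028776573633
short axis yaw 156.55333873299756
yel [270.80478088 197.14541833] 502 [0.5828 0.0155 0.075 ]
yel [454.77678571 275.35714286] 112 [ 0.3907 -0.4599  0.075 ]
yel [368.         300.17647059] 119 [ 0.3223 -0.2383  0.075 ]
yel [ 33.17304397 349.21559109] 3502 [0.1793 0.5949 0.075 ]
```

View pics/t21.png

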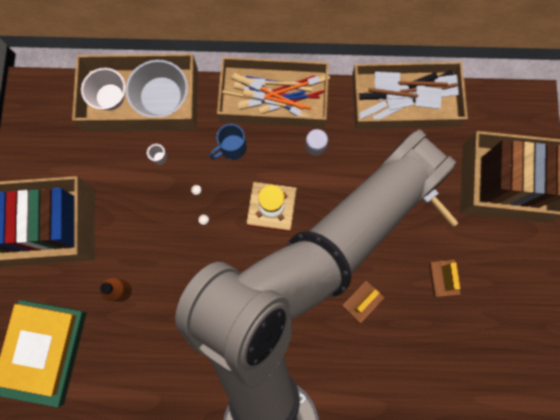

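```bash
python3 - <<'E'
from h import *
d=load('w21'); print('brush',wr(d,415,235,.02),wr(d,375,325,.02))
go([.5845,-.2878,.12],-23.4)
E
```

```text
brush [ 0.66319701 -0.35748101  0.02      ] [ 0.58630727 -0.44923924  0.02      ]
t 38.5 tcp [ 0.5498 -0.2595  0.189 ] yaw -24.3 w 0.0856 F [0.2 0.8 0.3] j7 0.33
delta [-11.5  43.5  68.9] [-0.004  0.001 -0.015] n 2 per row [-5.7 21.7 34.4] [-0.0018  0.0003 -0.0077]
```

Emit:
play_rows --pt "-6 22 25 -0.004 0 -0.015 120" --pt "-5 20 30 0 0 0 120" --pt "0 0 0 0 0 0 120" --pt "0 0 0 0 0 0 120" --force 40

```text
clock: 38.9
tcp_pos: [0.5877, -0.2799, 0.1337]
orientation: [-2.619, -1.734, -0.007]
contact_force: [0.3, 0.0, 0.1]
grip_width: 0.0452
```

```bash
python3 - <<'E'
from h import *
go([.5845,-.2878,.04],-23.4)
E
```

```text
t 38.9 tcp [ 0.5877 -0.2799  0.1337] yaw -23.0 w 0.0452 F [0.3 0.  0.1] j7 0.4
delta [-8.9 -0.  93.7] [ 0.002 -0.004  0.007] n 3 per row [-3.  -0.  31.2] [ 0.0006 -0.0013  0.0025]
```

Emit:
play_rows --pt "-9 0 15 0 -0.004 0.007 120" --pt "0 0 20 0 0 0 120" --pt "0 0 0 0 0 0 120"

```text
clock: 39.2
tcp_pos: [0.5846, -0.2865, 0.0998]
orientation: [2.621, 1.726, 0.005]
contact_force: [-0.4, -0.5, -0.3]
grip_width: 0.0454
```

```bash
python3 - <<'E'
from h import *
snap('wrist','w22');go([.5845,-.2878,.04],-23.4)
E
```

```text
t 39.25 tcp [ 0.5851 -0.2875  0.1013] yaw -23.3 w 0.0454 F [-0.4  0.3 -0.1] j7 0.43
delta [-0.5 -0.8 61.3] [ 0.007 -0.     0.002] n 2 per row [-0.3 -0.4 30.7] [ 0.0035 -0.0002  0.0008]
```

View pics/w22.png

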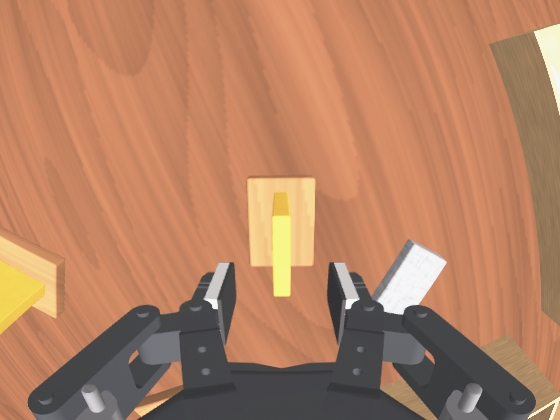

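Aligned: the small marker's board at (282,255) is midway between the fingers. Descending.

Emit:
play_rows --pt "0 -1 25 0.007 0 0 120" --pt "0 0 20 0 0 0 120" --pt "0 0 8 0 0 0 120" --pt "0 0 0 0 0 0 120"

```text
clock: 39.65
tcp_pos: [0.5863, -0.2889, 0.0526]
orientation: [2.62, 1.723, 0.007]
contact_force: [0.8, 0.2, 0.2]
grip_width: 0.0452
```

```bash
python3 - <<'E'
from h import *
snap('wrist','w23');go([.5845,-.2878,.04],-23.4)
E
```

```text
t 39.7 tcp [ 0.5866 -0.2892  0.0533] yaw -23.4 w 0.0452 F [-0.5 -0.1  0.6] j7 0.47
delta [ 0.5 -2.6 13.3] [ 0.009 -0.     0.001] n 1 per row [ 0.5 -2.6 13.3] [ 0.0088 -0.0004  0.0007]
```

View pics/w23.png

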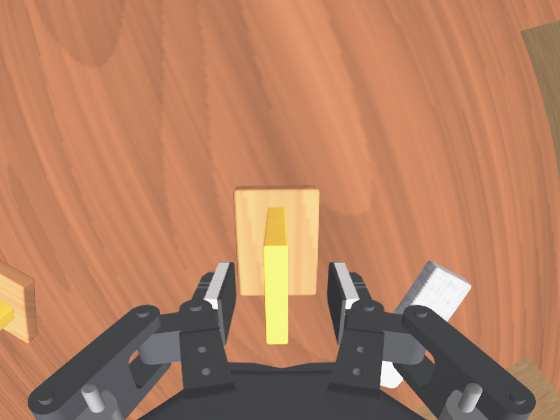

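Emit:
play_rows --pt "0 -3 10 0.009 0 0 120" --pt "0 0 2 0 0 0 120" --pt "0 0 0 0 0 0 120" --pt "0 0 0 0 0 0 255" --pt "0 0 0 0 0 0 255"

```text
clock: 40.2
tcp_pos: [0.5854, -0.289, 0.0437]
orientation: [2.623, 1.724, 0.004]
contact_force: [0.6, 0.4, 0.2]
grip_width: 0.0169
```

Emit:
play_rows --pt "0 0 0 0 0 0 255" --pt "0 0 0 0 0 0 255" --pt "0 0 0 0 0 0 255"

```text
clock: 40.5
tcp_pos: [0.5853, -0.2889, 0.0437]
orientation: [2.623, 1.724, 0.004]
contact_force: [-0.2, -0.5, -1.4]
grip_width: 0.0093
```

```bash
python3 - <<'E'
from h import *
go([.5845,-.2878,.16],-23.4)
E
```

```text
t 40.5 tcp [ 0.5853 -0.2889  0.0437] yaw -23.4 w 0.0093 F [-0.2 -0.5 -1.4] j7 0.48
delta [   0.7   -0.7 -116.3] [ 0.003 -0.     0.001] n 3 per row [  0.2  -0.2 -38.8] [ 0.0011 -0.0002  0.0003]
```

Emit:
play_rows --pt "0 0 -20 0 0 0 255" --pt "0 0 -40 0 0 0 255" --pt "0 0 -40 0 0 0 255" --pt "0 0 -10 0 0 0 255" --pt "0 0 0 0 0 0 255" --force 60

```text
clock: 41.0
tcp_pos: [0.5835, -0.2878, 0.1551]
orientation: [-2.624, -1.725, 0.001]
contact_force: [-0.7, -0.9, -2.0]
grip_width: 0.0091
```

```bash
python3 - <<'E'
from h import *
snap('wrist','w24')
go([.4693,.0288,.15],-23.4)
E
```

```text
t 41.05 tcp [ 0.5833 -0.2878  0.1544] yaw -23.4 w 0.009 F [ 0.1 -1.2  0.1] j7 0.39
delta [ 245.4 -230.2    5. ] [-0.002 -0.     0.001] n 8 per row [ 30.7 -28.8   0.6] [-0.0003 -0.      0.0001]
```

View pics/w24.png

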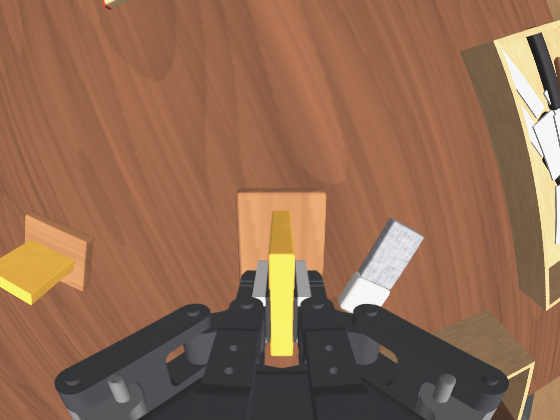

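Emit:
play_rows --pt "32 -30 0 0 0 0 255" --pt "32 -30 0 0 0 0 255" --pt "32 -30 0 0 0 0 255" --pt "32 -30 0 0 0 0 255" --pt "32 -30 0 0 0 0 255"

```text
clock: 41.55
tcp_pos: [0.5033, -0.0814, 0.147]
orientation: [-2.633, -1.711, 0.018]
contact_force: [0.7, 0.8, -1.7]
grip_width: 0.0093
```

```bash
python3 - <<'E'
from h import *
go([.4693,.0288,.15],-6.7)
E
```

```text
t 41.55 tcp [ 0.5033 -0.0814  0.147 ] yaw -24.0 w 0.0093 F [ 0.7  0.8 -1.7] j7 0.06
delta [ 86.9 -75.9  -3.2] [-0.009  0.008 -0.301] n 3 per row [ 29.  -25.3  -1.1] [-0.003   0.0025 -0.1004]
```

Emit:
play_rows --pt "32 -30 -2 -0.009 0.008 0 255" --pt "32 -30 0 0 0 0 255" --pt "10 -6 0 0 0 -0.1 255" --pt "0 0 0 0 0 -0.1 255" --pt "0 0 0 0 0 -0.1 255"

```text
clock: 42.05
tcp_pos: [0.4624, 0.0262, 0.1409]
orientation: [-2.316, -2.111, 0.02]
contact_force: [0.0, -0.1, -0.4]
grip_width: 0.0091
```

Emit:
play_rows --pt "0 0 0 0 0 0 255" --pt "0 0 0 0 0 0 255"

```text
clock: 42.25
tcp_pos: [0.4605, 0.0266, 0.139]
orientation: [-2.315, -2.11, 0.025]
contact_force: [0.3, 0.2, -1.7]
grip_width: 0.0091
```

```bash
python3 - <<'E'
from h import *
snap('wrist','w25');go([.4693,.0288,.09],-6.7)
E
```

```text
t 42.3 tcp [0.4605 0.0265 0.139 ] yaw -5.3 w 0.0092 F [-0.3  0.3 -0.7] j7 0.08
delta [ 3.4  9.4 48.8] [-0.018  0.006  0.024] n 2 per row [ 1.7  4.7 24.4] [-0.0089  0.003   0.0122]
```

View pics/w25.png

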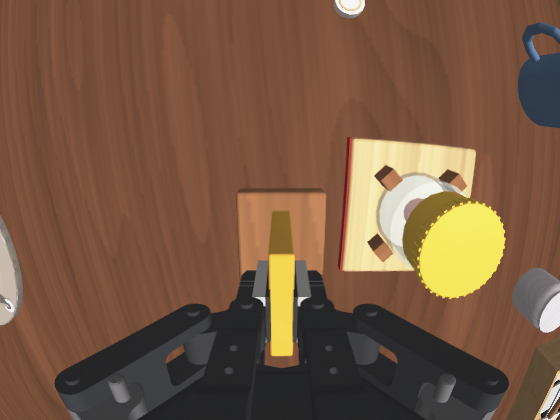

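```bash
python3 - <<'E'
from h import *
crop('w25',320,120,400,290,4,'c25')
d=load('w25')
for p in [(350,138),(342.5,270),(475,150)]: print(wr(d,*p,.018).round(4))
E
```

```text
[0.5193 0.0819 0.018 ]
[ 0.5082 -0.0355  0.018 ]
[0.6378 0.0676 0.018 ]
```

View pics/c25.png

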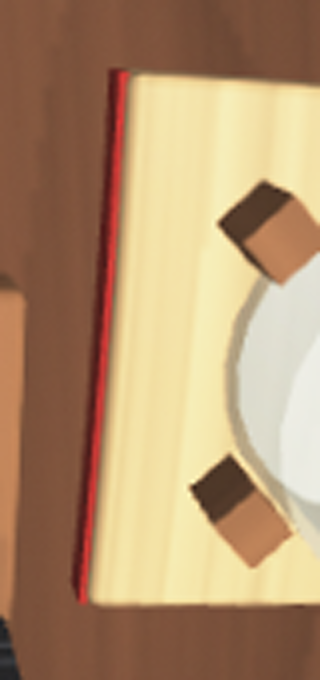

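Emit:
play_rows --pt "2 9 15 -0.018 0.006 0.02 255" --pt "0 0 20 0 0 0 255" --pt "0 0 10 0 0 0 255" --pt "0 0 0 0 0 0 255"

```text
clock: 42.7
tcp_pos: [0.47, 0.0262, 0.0917]
orientation: [2.353, 2.08, -0.001]
contact_force: [-0.3, -0.3, -0.7]
grip_width: 0.0091
```

```bash
python3 - <<'E'
from h import *
go([.4688,.0282,.0455],-6.5)
E
```

```text
t 42.7 tcp [0.47   0.0262 0.0917] yaw -7.0 w 0.0091 F [-0.3 -0.3 -0.7] j7 0.15
delta [ 1.9 -1.4 46.2] [ 0.001  0.001 -0.009] n 2 per row [ 0.9 -0.7 23.1] [ 0.0004  0.0006 -0.0047]
```

Emit:
play_rows --pt "2 -1 16 0 0 -0.009 255" --pt "0 0 14 0 0 0 255" --pt "0 0 6 0 0 0 255" --pt "0 0 0 0 0 0 255"

```text
clock: 43.1
tcp_pos: [0.4705, 0.0275, 0.0554]
orientation: [2.346, 2.086, 0.001]
contact_force: [-0.8, -0.0, -1.2]
grip_width: 0.0091
```

```bash
python3 - <<'E'
from h import *
go([.4688,.0282,.0445],-6.5)
snap('wrist','w26')
E
```

```text
t 43.1 tcp [0.4705 0.0275 0.0554] yaw -6.7 w 0.0091 F [-0.8 -0.  -1.2] j7 0.22
delta [ 0.5 -1.8 10.9] [ 0.002  0.001 -0.004] n 1 per row [ 0.5 -1.8 10.9] [ 0.0023  0.0013 -0.0039]
```

View pics/w26.png

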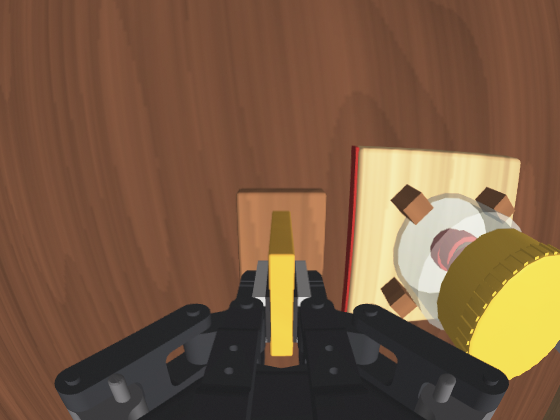

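```bash
python3 - <<'E'
from h import *
crop('w26',230,130,370,320,4,'c26')
E
```

```text
(no output)
```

View pics/c26.png

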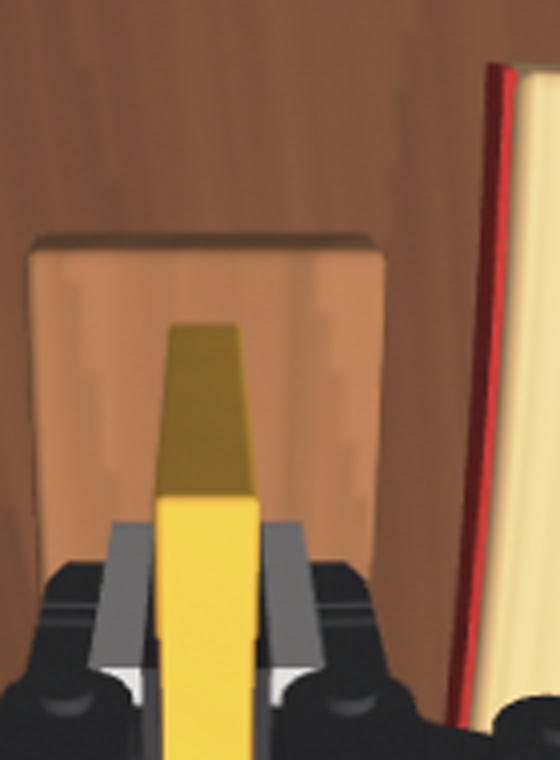

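```bash
python3 - <<'E'
from h import *
d=load('w26')
g=lambda x,y,z: wr(d,230+x/4,130+y/4,z)[:2]
def an(a,b): e=a-b; return np.degrees(np.arctan2(e[1],e[0]))
b1,b2=g(503,68,.018),g(457,725,.018)
f1,f2=g(385,258,.0257),g(371,575,.0257); h1,h2=g(31,258,.0257),g(45,560,.0257)
print(b1,b2,an(b1,b2),np.linalg.norm(b1-b2)); print(f1,f2,an(f1,f2)); print(h1,h2,an(h1,h2)); print('far edge',an(f1,h1))
E
```

```text
[0.51885212 0.08229679] [ 0.50641686 -0.02389738] 83.32112461623959 0.10691977307866661
[0.49870546 0.05861482] [0.49311137 0.01059738] 83.3549252489078
[0.45051865 0.06434   ] [0.44523947 0.01886198] 83.37862818085273
far edge -6.775679446194433
```

Emit:
play_rows --pt "1 -2.5 5 0.002 0.001 0 255" --pt "0 0 3 0 0 0 255" --pt "0 0 1 0 0 0 255" --pt "0 0 0 0 0 0 255"

```text
clock: 43.55
tcp_pos: [0.4692, 0.0289, 0.0473]
orientation: [2.347, 2.086, 0.004]
contact_force: [0.0, -0.5, -0.7]
grip_width: 0.0092
```

```bash
python3 - <<'E'
from h import *
go([.4683,.0285,.0437],-6.7)
E
```

```text
t 43.55 tcp [0.4692 0.0289 0.0473] yaw -6.8 w 0.0092 F [ 0.  -0.5 -0.7] j7 0.23
delta [-0.6 -0.9  3.6] [ 0.003 -0.001 -0.001] n 1 per row [-0.6 -0.9  3.6] [ 0.0029 -0.001  -0.001 ]
```

Emit:
play_rows --pt "-0.5 -1 2 0.003 0 0 255" --pt "0 0 1.5 0 0 0 255" --pt "0 0 0 0 0 0 255"

```text
clock: 43.85
tcp_pos: [0.4684, 0.0286, 0.0438]
orientation: [-2.348, -2.086, -0.002]
contact_force: [-0.5, 0.5, -1.8]
grip_width: 0.0089
```

```bash
python3 - <<'E'
from h import *
go([.4683,.0285,.0437],-6.7)
E
```

```text
t 43.85 tcp [0.4684 0.0286 0.0438] yaw -6.8 w 0.0089 F [-0.5  0.5 -1.8] j7 0.24
delta [-0.1 -0.1  0.1] [ 0.    -0.001 -0.001] n 1 per row [-0.1 -0.1  0.1] [ 0.0002 -0.0013 -0.0009]
```

Emit:
play_rows --pt "0 0 0.7 0 0 0 255" --pt "0 0 0 0 0 0 255" --pt "0 0 0 0 0 0 150" --pt "0 0 0 0 0 0 150" --pt "0 0 0 0 0 0 150"

```text
clock: 44.35
tcp_pos: [0.469, 0.0286, 0.0436]
orientation: [-2.348, -2.086, -0.003]
contact_force: [-1.3, 0.5, 0.3]
grip_width: 0.0354
```

Emit:
play_rows --pt "0 0 -15 0 0 0 150" --pt "0 0 -25 0 0 0 150" --pt "0 0 -40 0 0 0 150" --pt "0 0 -40 0 0 0 150" --pt "0 0 -30 0 0 0 150"

```text
clock: 44.85
tcp_pos: [0.4658, 0.0272, 0.1946]
orientation: [-2.348, -2.082, 0.013]
contact_force: [0.4, 1.4, 0.2]
grip_width: 0.0348
```

Emit:
play_rows --pt "0 -30 -30 0 0 0 150" --pt "0 -30 0 0 0 0 150" --pt "0 0 0 0 0 0 150" --pt "0 0 0 0 0 0 150"

```text
clock: 45.25
tcp_pos: [0.4084, 0.035, 0.2294]
orientation: [-2.349, -2.083, -0.001]
contact_force: [-0.6, 0.1, -0.0]
grip_width: 0.0351
```

```bash
python3 - <<'E'
from h import *
snap('wrist','w27');snap('side','s27')
go([.4683,.0285,.0437],-6.7)
E
```

```text
t 45.35 tcp [0.4084 0.0343 0.2289] yaw -7.0 w 0.035 F [ 0.2 -0.4  1. ] j7 -0.34
delta [  1.6  60.6 185.1] [-0.002  0.001 -0.005] n 5 per row [ 0.3 12.1 37. ] [-0.0005  0.0002 -0.001 ]
```

View pics/w27.png

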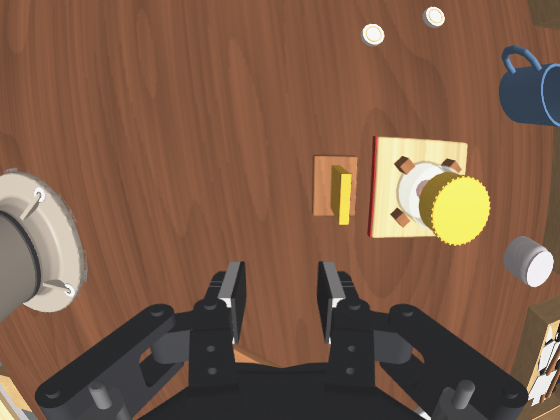

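View pics/s27.png

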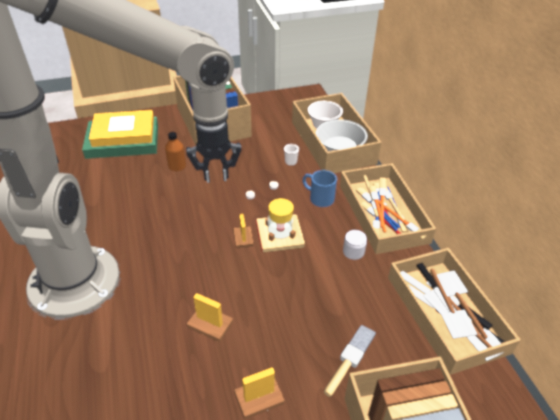

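```bash
python3 - <<'E'
from h import *
crop('w27',305,125,475,255,4.5,'c27')
E
```

```text
(no output)
```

View pics/c27.png

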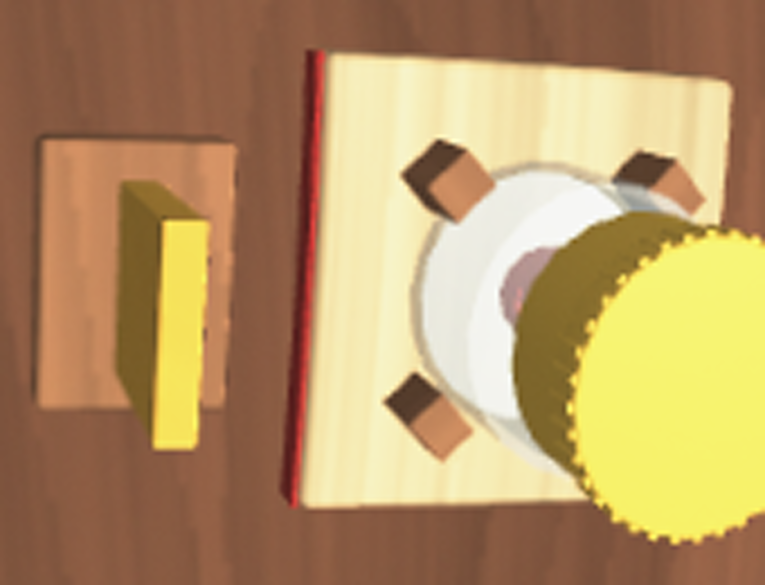

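```bash
python3 - <<'E'
from h import *
d=load('w27'); g=lambda x,y,z: wr(d,305+x/4.5,125+y/4.5,z)[:2]
b1,b2=g(317,52,.018),g(294,505,.018)
q=np.array([g(*p,.014) for p in [(38,137),(236,146),(222,409),(38,408)]])
e=(b1-b2); L=np.linalg.norm(e); e/=L; nrm=np.array([-e[1],e[0]])  # toward robot
mid=(b1+b2)/2
print('edge',b1,b2,L,'yaw',np.degrees(np.arctan2(e[1],e[0]))-90)
print('foot c',q.mean(0), 'gap pts mm',[(round(1000*float((p-mid)@nrm),1),round(1000*float((p-mid)@e),1)) for p in q])
c=q.mean(0); print('center: out',(c-mid)@nrm*1000,'along',(c-mid)@e*1000)
bt=np.array([g(*p,.075) for p in [(163,219),(208,219),(200,448),(153,450)]]); print('board top c',bt.mean(0), 'out',(bt.mean(0)-mid)@nrm*1000)
cc=d['color'].astype(int); m=((cc[...,2]>200)&(cc[...,1]>190)&(cc[...,0]<130)).astype(np.uint8)
n,l,st,ce=cv2.connectedComponentsWithStats(m); k=cv2.erode((l==l[210,455]).astype(np.uint8),np.ones((3,3))); print('lid',plane(pts(d,k)))
E
```

```text
edge [0.51878691 0.0818798 ] [ 0.50621837 -0.03599354] 0.11854152809312564 yaw -6.086307084953049
foot c [0.46844484 0.02900056] gap pts mm [(69.3, 36.8), (19.4, 34.9), (20.4, -33.6), (68.8, -32.7)]
center: out 44.45170990211624 along 1.3519937764141596
board top c [0.46867615 0.02867486] out 44.18717448847811
lid (array([0.5734, 0.0161]), np.float64(0.1125), array([-0.04,  0.04]), np.float64(0.0006))
```

```bash
python3 - <<'E'
from h import *
print(r.hand_in(), r.get_obs()['clock'])
E
```

```text
the job is handed in; nothing more can be done
the job is handed in; nothing more can be done
```

I handed the job in at about 45 s. All five red pieces are in the jar, the lid is screwed home, and the smallest marker stands in front of the striped edge.

- **Red pieces:** I dropped them in one at a time. Pictures after each drop showed the stack growing, and the last side view shows no red on the table. The cream pieces and other goods were left alone.
- **Lid:** I set it on after the last piece and turned it clockwise about 295 degrees, until it stopped dropping. Its top then measured about 112 mm above the table, level to about 0.2 degrees. It never visibly jammed: the last 33 degrees turned with no drop and almost no torque, so the height is what shows it is home.
- **Marker:** It had been knocked about 4 cm aside, so I found it again before picking it up. It now stands upright with a gap of about 19.5 mm (19.4 and 20.4 mm at the two corners). It is about 1 mm off centre and square to within about 1 degree.

**Disagreement:** the side camera read positions about 11 mm off in y from the other two. I used the top and wrist cameras for positions, and the grasps and fits agreed with them. The wrist camera's own scale is about 2% off on the block.

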